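# Unstack the electronics parts into their trays

## Robot

A 6-joint arm with a two-finger parallel gripper is mounted at the origin on the work surface. World frame = base frame: x ahead of the robot, y to its left, z up, the work surface at z = 0. Lengths are in m, angles in rad, forces in N, time in s.
With the tool pointing down it reaches from about 0.375 to 0.9 m from the base axis. Payload 3.1 kg.
Tool frame: the origin (TCP) lies on the centre line of the jaws, within the pads' length; the fingertips stand 14 mm ahead of it and the grasp point (between the pads) lies 5 mm behind it; z points along the fingers, y is the line along which they close (so a half turn about z gives the same grasp; the last joint's range is limited). The gripper opens to 87 mm and grips with 3 to 60 N. Pads are 19 mm wide; open, the fingers measure 117 mm over their backs; the gripper's body (75 mm by 190 mm) begins 51 mm behind the grasp point.
Start: joints at [1.131, 0.527, 1.433, -0, 1.181, -0.178], TCP at [0.162, 0.604, 0.237] pointing down, gripper open.
Joint ranges: [-3.08, 3.08], [-0.75, 2.2], [0.22, 2.44], [-1.43, 4.57], [0, 2.65], [-2.85, 2.85]. Speed limits (rad/s): [2.79, 2.79, 3.14, 3.14, 3.14, 3.14].

## Interface

Orientations are given as a unit quaternion [x, y, z, w].
In Python, from rig import robot gives the robot as it stands.
- The arm moves only by the tool move_arm, never from a script. Its argument "commands" is a list of rows, each an object with "hand": the finger opening in cm, from 0 to 8.7; "travel": the shift along the tool's x, y, z in cm, a list of three; "twist": the turn, a rotation vector about the tool's x, y, z in degrees, a list of three. In form: [{"hand": hand, "travel": [dx, dy, dz], "twist": [wx, wy, wz]}, ...]. A call has 1 to 5 rows; each row shifts and turns the commanded pose from where the row before left it, along the tool's axes as they then stand; what a row does not reach is not made up. A row lasts 1/12 s, in which the tool goes at most 41.7 mm and 7.16 degrees, less where a joint would pass 70% of its speed; a pose out of reach is approached as far as the arm can. A call is refused whole if a number of a shift passes 4.17 or a number of a turn 7.16, either way. A call with a gripper value outside its range is refused whole. The fingers move at their own pace and stop on an object; "force" is the grip in N (left out, the last holds). Time passes only in rows, so rows that do not move let the fingers close. It gives the time, the measured TCP pose, the force, the opening and the grip force at its end, in the units of the state.
- robot.get_obs(): the state, without advancing time (a new reading comes with each control period).
- robot.camera(name): name is "side" or "top" or "wrist"; returns a dict with "frame" (420x560x3 uint8, red, green, blue), "fov_y" (degrees; the focal length in pixels is half the picture's height over the tangent of half this angle, whatever the lens; pixels are square), "cx", "cy" (the principal point, pixels), "extrinsics" (4x4, takes a point from camera to world coordinates); the wrist camera has in their place "T_tool_cam" (4x4, takes a point from camera to tool coordinates, whose origin is the TCP and whose axes are the flange's). Camera axes: x right, y down, z forward; pixel columns grow to the right and rows downward; lengths in m; the calibration is good to about 2 mm. A picture is of the moment at which its call begins: read the wrist's pose just before it. There is no depth.
- robot.hand_in(): hands the job in; it is judged then, once.
The state is a dict: "time": time; "q": joint angles; "joint_velocities": joint speeds; "joint_torque": joint torques, N m; "position": TCP position; "tool_rot": TCP orientation; "ft_force": force on the tool from outside, world axes, zero at the start; "moment": the same for the moment, N m; "grip_width": finger opening in m; "grip_force": force on a finger pad.
Only numpy, scipy, OpenCV 4.12 (cv2) and the standard library are available. Lean on these libraries where they do the work, as an engineer would, in place of code of your own. Each camera call takes 0.05 s, during which the arm holds its last target. There are 200 camera calls.

## Task

Two stacks of parts for a home-built instrument stand on the table: a knob on a heat sink on a case, and a relay on a transformer. Take both stacks apart and set each of the five parts, right way up, flat on the floor of the one tray made to its own shape and size, lined up with the tray's sides. Set the parts down gently; do not drop them.

Things in the scene. Friction and masses are not known exactly. Their poses are not given: they have to be found in the camera images.
- case: Black plastic instrument case, a closed box 62 mm (its x) by 100 mm (its y) by 28 mm high, flat top, about 250 g. Stands on the table, at the bottom of the stack of three; the heat sink lies on it, about centred, turned up to 0.15 rad. Origin: centre of its underside, z up.
- heatsink: Aluminium heat sink, 52 mm (its x) by 70 mm (its y) by 28 mm high, upright fins running along its y, about 200 g; grip it as a block across its 52 mm. Lies on the case, under the knob. Origin: centre of its underside, z up.
- knob: Round steel control knob, a plain cylinder 36 mm in diameter, 30 mm high, about 60 g. Stands upright on the heat sink, top of the stack of three. Origin: centre of its underside, z up.
- transformer: Dark steel transformer block, 50 by 50 mm, 30 mm high, flat top, about 350 g. Stands on the table, at the bottom of the stack of two; the relay stands on it. Origin: centre of its underside, z up.
- relay: Blue plastic relay, a block 24 mm (its x) by 34 mm (its y) by 28 mm high, about 40 g. Stands on the transformer, top of the stack of two. Origin: centre of its underside, z up.
- case_tray: Shallow grey plastic tray, the largest, oblong, inside 78 (its x) by 116 (its y) mm, walls 3 mm thick, floor 3 mm thick, rim 9 mm above the table (6 mm above the tray floor). Place of the case: 8 mm of room all round. Origin: centre of the tray's underside, on the table, z up. Fixed to the table; may be turned a little.
- heatsink_tray: Shallow grey plastic tray, oblong, the second largest, inside 68 (its x) by 86 (its y) mm, walls 3 mm thick, floor 3 mm thick, rim 9 mm above the table (6 mm above the tray floor). Place of the heat sink: 8 mm of room all round. Origin: centre of the tray's underside, on the table, z up. Fixed to the table; may be turned a little.
- knob_tray: Shallow grey plastic tray, the round one, inside diameter 52 mm, walls 3 mm thick, floor 3 mm thick, rim 9 mm above the table (6 mm above the tray floor). Place of the knob: 8 mm of room all round. Origin: centre of the tray's underside, on the table, z up. Fixed to the table; may be turned a little.
- transformer_tray: Shallow grey plastic tray, the square one, inside 66 by 66 mm, walls 3 mm thick, floor 3 mm thick, rim 9 mm above the table (6 mm above the tray floor). Place of the transformer: 8 mm of room all round. Origin: centre of the tray's underside, on the table, z up. Fixed to the table; may be turned a little.
- relay_tray: Shallow grey plastic tray, the smallest oblong one, inside 40 (its x) by 50 (its y) mm, walls 3 mm thick, floor 3 mm thick, rim 9 mm above the table (6 mm above the tray floor). Place of the relay: 8 mm of room all round. Origin: centre of the tray's underside, on the table, z up. Fixed to the table; may be turned a little.
Not all that is in view belongs to the job. What is meant by the relay is not purple, and is the larger of those in its own colour.

How it is judged:
By the outcome, as a careful person would: the job done as asked, in the order asked, and still so for the second after the job is handed in, with the robot touching nothing.
It also fails if it takes over 112 s, if anything falls off the work surface, if the arm or the gripper's body presses on something with over 40 N, if the wrist force passes 120 N, or if a joint passes its speed limit or range.

## Working session

There is one attempt and no reset: what is moved stays moved. The work goes in short steps, Python scripts to look and compute and a tool call to move; the robot and the scene stay as the last step left them, time stands still between calls to the robot, and variables do not carry over. Pictures are saved under pics/ and viewed, at most 15 in all, crops included, and the job is handed in when it is done.

Besides the shell and the picture viewer there is one more tool, called after "Call:" as name(argument=value, ...) on one line, values as JSON. move_arm: Moves the arm, as the interface text tells. Its arguments: {"type":"object","properties":{"commands":{"type":"array"},"force":{"type":"number"}},"required":["commands"]}

```bash
ls; mkdir -p pics; python3 - <<'E'
from rig import robot
import cv2, numpy as np
np.set_printoptions(precision=4,suppress=True)
o=robot.get_obs(); print(o)
for n in ['top','side','wrist']:
    c=robot.camera(n); cv2.imwrite(f'pics/{n}0.png',c['frame'][...,::-1]); print(n,{k:v for k,v in c.items() if k!='frame'})
E
```

```text
pics
{'time': 0.0, 'q': array([ 1.1305,  0.5285,  1.4339, -0.    ,  1.1814, -0.1785]), 'joint_velocities': array([-0.0033,  0.0001,  0.0005,  0.0001, -0.0007, -0.0011]), 'joint_torque': array([ -0.0019, -44.005 , -17.6592,   0.0632,   0.0583,  -0.0002]), 'position': array([0.1614, 0.6031, 0.2356]), 'tool_rot': array([ 0.1305,  0.9914, -0.001 , -0.0003]), 'ft_force': array([-0.4692,  0.13  , -0.4531]), 'moment': array([-0.0162, -0.0035, -0.0239]), 'grip_force': 0.0, 'grip_width': 0.08711230579489908}
top {'fov_y': 43.9943372920511, 'cx': 278.0853841011563, 'cy': 211.4530683064371, 'extrinsics': array([[-0.0085, -0.9976,  0.0691,  0.4715],
       [-1.    ,  0.0084, -0.0007, -0.0127],
       [ 0.0002, -0.0691, -0.9976,  1.2832],
       [ 0.    ,  0.    ,  0.    ,  1.    ]])}
side {'fov_y': 48.01468318963234, 'cx': 279.7787953028313, 'cy': 201.33485806568117, 'extrinsics': array([[ 0.7047, -0.535 ,  0.4661,  0.0656],
       [-0.7095, -0.5222,  0.4733, -0.5027],
       [-0.0098, -0.6642, -0.7475,  0.8731],
       [ 0.    ,  0.    ,  0.    ,  1.    ]])}
wrist {'fov_y': 60.88710964361171, 'cx': 280.59819663838823, 'cy': 204.43471381042312, 'T_tool_cam': array([[-0.0008, -0.9548, -0.2973,  0.0825],
       [ 1.    , -0.0009,  0.0003, -0.0006],
       [-0.0005, -0.2973,  0.9548, -0.1475],
       [ 0.    ,  0.    ,  0.    ,  1.    ]])}
```

View pics/top0.png

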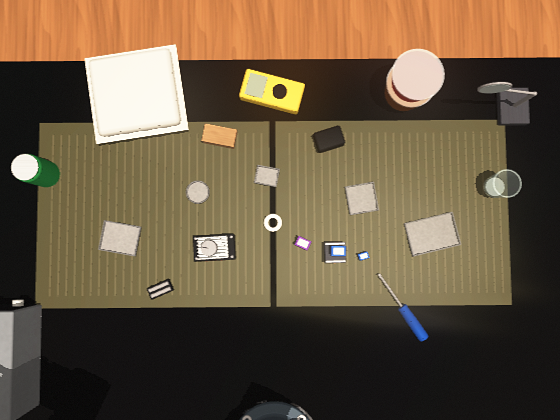

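View pics/side0.png

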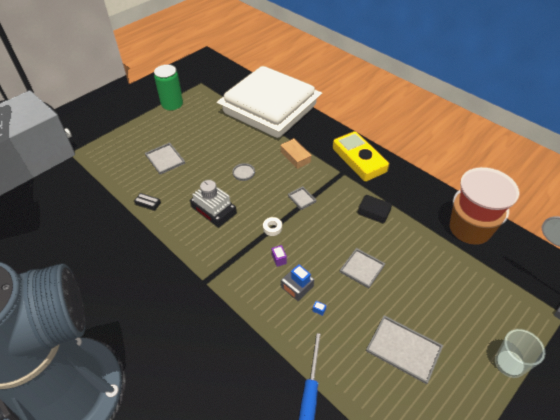

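The top view shows:
- Case stack at (214,247), and the transformer stack at (336,252) with a blue relay on it at (338,251).
- Trays at (120,238), (198,192), (267,176), (361,198) and (432,234).
- Relay candidates: blue on the stack at (338,251), small blue at (363,256), and purple at (302,243). The larger blue, on the dark block, fits the description. I'll confirm it in one crop.

```bash
cat > h.py <<'E'
import numpy as np, cv2
from rig import robot
from scipy.spatial.transform import Rotation as R
np.set_printoptions(precision=4,suppress=True)
def shot(name):
    o=robot.get_obs(); c=robot.camera(name); f=c['frame']; T=c.get('extrinsics')
    if T is None:
        P=np.eye(4); P[:3,:3]=R.from_quat(o['tool_rot']).as_matrix(); P[:3,3]=o['position']; T=P@c['T_tool_cam']
    return f,T,210/np.tan(np.radians(c['fov_y']/2)),c['cx'],c['cy']
def cast(cam,px,z):
    _,T,f,cx,cy=cam; px=np.atleast_2d(np.asarray(px,float))
    d=np.c_[(px[:,0]-cx)/f,(px[:,1]-cy)/f,np.ones(len(px))]@T[:3,:3].T
    return (T[:3,3]+d*((z-T[2,3])/d[:,2])[:,None])[:,:2]
def rect(cam,cnt,z):
    "min-area rectangle of contour in world plane z: centre, (short,long), angle of long side rad"
    p=cast(cam,cnt.reshape(-1,2),z).astype(np.float32)
    c,(w,h),a=cv2.minAreaRect(p*1000); a=np.radians(a)
    if w>h: w,h=h,w
    else: a+=np.pi/2
    return np.array(c)/1000,(w,h),(a+np.pi/2)%np.pi-np.pi/2
def conts(m,amin=60):
    return [c for c in cv2.findContours(m.astype(np.uint8),cv2.RETR_EXTERNAL,cv2.CHAIN_APPROX_NONE)[0] if cv2.contourArea(c)>amin]
E
python3 - <<'E'
from h import *
c=shot('top'); f=c[0]
hsv=cv2.cvtColor(f,cv2.COLOR_RGB2HSV)
for u,v in [(120,238),(361,198),(250,290),(338,251),(363,256),(302,243)]: print((u,v),hsv[v,u],f[v,u])
m=(hsv[...,1]<60)&(hsv[...,2]>90); m[:120]=0
for k in conts(m): print('tray?',k.reshape(-1,2).mean(0),*rect(c,k,.009))
b=(hsv[...,0]>100)&(hsv[...,0]<125)&(hsv[...,1]>120)&(hsv[...,2]>70);b[:120]=0
for k in conts(b,15): print('blue',k.reshape(-1,2).mean(0),cv2.contourArea(k),*rect(c,k,.058))
cv2.imwrite('pics/crop1.png',cv2.resize(f[225:280,180:380,::-1],None,fx=4,fy=4,interpolation=cv2.INTER_CUBIC))
print(cast(c,[[208,247],[338,251]],.06))
E
```

```text
(120, 238) [ 17  34 218] [218 205 189]
(361, 198) [ 17  37 216] [216 203 185]
(250, 290) [ 22  94 141] [141 127  89]
(338, 251) [ 26   7 254] [254 253 247]
(363, 256) [ 23   9 255] [255 253 246]
(302, 243) [ 26   8 254] [254 253 246]
tray? [295.7451 414.8824] [ 0.0743 -0.0544] (24.514995574951172, 50.912559509277344) 1.4542843606844746
tray? [  6.4361 338.8571] [0.2551 0.645 ] (31.49361801147461, 136.13035583496094) 0.026724592673538883
tray? [389.6866 289.7612] [ 0.3663 -0.2834] (6.814671993255615, 94.64839172363281) 0.595903466035896
tray? [334.     251.3125] [ 0.4592 -0.1531] (48.729583740234375, 51.60358428955078) 1.562317088200193
tray? [210.2348 247.4087] [0.4732 0.1507] (55.62737274169922, 81.94486236572266) -1.5148585172776805
tray? [119.0769 237.8692] [0.4983 0.376 ] (74.08554077148438, 93.1546401977539) 1.3875866896059312
tray? [272.48 222.12] [0.5326 0.0003] (41.724735260009766, 41.744873046875) -0.008464191734544713
tray? [432.1447 233.4465] [ 0.5022 -0.3904] (83.91989135742188, 123.85077667236328) -1.3418559359867697
tray? [361.4273 197.9909] [ 0.5911 -0.2188] (72.59211730957031, 73.98177337646484) -1.413407018414901
tray? [197.2    191.6769] [0.6094 0.1845] (54.46248245239258, 56.7744026184082) 1.5623467824463475
tray? [502.4184 184.5918] [ 0.6254 -0.5676] (69.48912811279297, 91.8994140625) 1.5623363961180963
tray? [266.4615 175.4615] [0.649  0.0143] (46.23505783081055, 57.019386291503906) 1.381045033862315
tray? [ 23.96 166.44] [0.6764 0.6123] (62.30963897705078, 67.07566833496094) 1.5623481140268929
tray? [137.7558 128.1521] [0.7616 0.3267] (57.86740493774414, 236.53724670410156) 1.5623599650937434
blue [413.3797 323.2152] 363.5 [ 0.2924 -0.3259] (25.236446380615234, 92.0889663696289) 0.6051889766506204
blue [338.  250.5] 126.0 [ 0.4631 -0.1537] (21.093402862548828, 33.0721321105957) 1.5623188192549016
[[ 0.4739  0.1516]
 [ 0.4619 -0.1534]]
```

View pics/crop1.png

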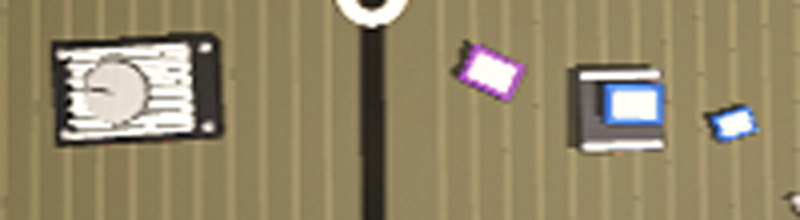

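Candidates:
- (338,251): blue, about 24x34 mm, standing on the dark block.
- (363,256): blue but much smaller.
- (302,243): purple.

The crop confirms that the larger blue one on the transformer is the relay. All five tray sizes match what was given. I'll go over the case stack and look with the wrist camera.

Call:
move_arm(commands=[{"hand": 8.7, "travel": [-2.77, -2.28, 0], "twist": [0, 0, 0]}, {"hand": 8.7, "travel": [-2.77, -2.28, 0], "twist": [0, 0, 0]}, {"hand": 8.7, "travel": [-2.77, -2.28, 0], "twist": [0, 0, 0]}, {"hand": 8.7, "travel": [-2.77, -2.28, 0], "twist": [0, 0, 0]}, {"hand": 8.7, "travel": [-2.77, -2.28, 0], "twist": [0, 0, 0]}])

```text
time: 0.62
position: [0.2665, 0.4563, 0.2364]
tool_rot: [0.13, 0.991, -0.0, -0.0]
ft_force: [0.7, 0.7, 0.6]
grip_width: 0.0872
grip_force: 0.0
```

Call:
move_arm(commands=[{"hand": 8.7, "travel": [-2.77, -2.28, 0], "twist": [0, 0, 0]}, {"hand": 8.7, "travel": [-2.77, -2.28, 0], "twist": [0, 0, 0]}, {"hand": 8.7, "travel": [-2.77, -2.28, 0], "twist": [0, 0, 0]}, {"hand": 8.7, "travel": [-2.77, -2.28, 0], "twist": [0, 0, 0]}, {"hand": 8.7, "travel": [-2.77, -2.28, 0], "twist": [0, 0, 0]}])

```text
time: 1.03
position: [0.3709, 0.3102, 0.2366]
tool_rot: [0.13, 0.991, 0.0, 0.0]
ft_force: [0.1, -0.3, -0.3]
grip_width: 0.0874
grip_force: 0.0
```

Call:
move_arm(commands=[{"hand": 8.7, "travel": [-2.77, -2.28, 0], "twist": [0, 0, 0]}, {"hand": 8.7, "travel": [-2.77, -2.28, 0], "twist": [0, 0, 0]}, {"hand": 8.7, "travel": [-2.77, -2.28, 0], "twist": [0, 0, 0]}, {"hand": 8.7, "travel": [-2.77, -2.28, 0], "twist": [0, 0, 0]}, {"hand": 8.7, "travel": [-2.77, -2.28, 0], "twist": [0, 0, 0]}])

```text
time: 1.45
position: [0.4753, 0.1642, 0.2366]
tool_rot: [0.131, 0.991, 0.0, 0.0]
ft_force: [1.3, 1.1, -0.7]
grip_width: 0.0869
grip_force: 0.0
```

Call:
move_arm(commands=[{"hand": 8.7, "travel": [0, 0, 0], "twist": [0, 0, 6.82]}, {"hand": 8.7, "travel": [0, 0, 0], "twist": [0, 0, 6.82]}, {"hand": 8.7, "travel": [0, 0, 0], "twist": [0, 0, 6.82]}, {"hand": 8.7, "travel": [0, 0, 0], "twist": [0, 0, 6.82]}, {"hand": 8.7, "travel": [0, 0, 0], "twist": [0, 0, 6.82]}])

```text
time: 1.87
position: [0.4745, 0.1655, 0.2364]
tool_rot: [0.418, 0.908, -0.0, -0.0]
ft_force: [-0.4, -0.1, 1.1]
grip_width: 0.0868
grip_force: 0.0
```

Call:
move_arm(commands=[{"hand": 8.7, "travel": [0, 0, 0], "twist": [0, 0, 6.82]}, {"hand": 8.7, "travel": [0, 0, 0], "twist": [0, 0, 6.82]}, {"hand": 8.7, "travel": [0, 0, 0], "twist": [0, 0, 6.82]}, {"hand": 8.7, "travel": [0, 0, 0], "twist": [0, 0, 6.82]}, {"hand": 8.7, "travel": [0, 0, 0], "twist": [0, 0, 6.82]}])

```text
time: 2.28
position: [0.4744, 0.1658, 0.2364]
tool_rot: [0.666, 0.746, -0.0, -0.0]
ft_force: [-0.4, 0.6, -0.0]
grip_width: 0.087
grip_force: 0.0
```

Call:
move_arm(commands=[{"hand": 8.7, "travel": [0, 0, 0], "twist": [0, 0, 6.82]}, {"hand": 8.7, "travel": [0, 0, 0], "twist": [0, 0, 0]}, {"hand": 8.7, "travel": [0, 0, 0], "twist": [0, 0, 0]}])

```text
time: 2.53
position: [0.4744, 0.1658, 0.2365]
tool_rot: [0.706, 0.708, -0.0, -0.0]
ft_force: [-0.3, -0.5, -0.5]
grip_width: 0.0871
grip_force: 0.0
```

```bash
python3 - <<'E'
from h import *
c=shot('wrist'); cv2.imwrite('pics/w1.png',c[0][...,::-1]); np.save('w1.npy',np.array(c[:2],dtype=object),allow_pickle=True)
o=robot.get_obs(); print(o['position'],R.from_quat(o['tool_rot']).as_matrix(),o['time'],o['q'])
E
```

```text
[0.4745 0.1658 0.2365] [[-0.0025  1.     -0.0001]
 [ 1.      0.0025 -0.    ]
 [-0.     -0.0001 -1.    ]] 2.5833 [ 0.1135  0.3638  1.7345 -0.      1.0435  0.111 ]
```

View pics/w1.png

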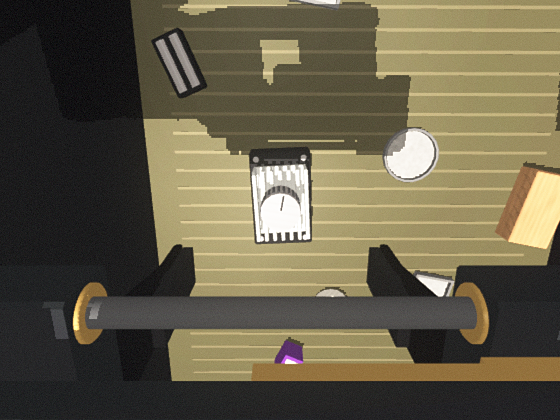

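The wrist view shows the stack at (281,195), with the knob top near (281,208) and the knob tray at (411,155). I'll enlarge the stack.

```bash
python3 - <<'E'
import cv2
f=cv2.imread('pics/w1.png'); cv2.imwrite('pics/crop2.png',cv2.resize(f[140:255,235:330],None,fx=5,fy=5,interpolation=cv2.INTER_CUBIC))
E
```

```text
(no output)
```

View pics/crop2.png

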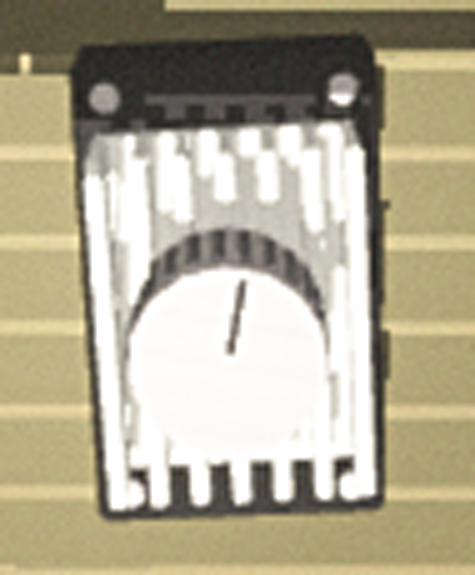

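In the crop the knob's top disc spans x 128–328 and y 265–463, so its centre is at about (280.6, 212.8) in the full image. The heat sink is turned slightly on the case.

```bash
python3 - <<'E'
from h import *
c=shot('wrist'); f=c[0]
print('knob',cast(c,[[280.4,212.6],[260.6,212.6],[300.6,212.6]],.086))
hsv=cv2.cvtColor(f,cv2.COLOR_RGB2HSV)
for u,v in [(411,170),(395,140),(440,110),(440,190),(390,110)]: print(hsv[v,u])
m=np.zeros(f.shape[:2],np.uint8); s=hsv[115:195,370:455]; m[115:195,370:455]=s[...,1]<65
m=cv2.morphologyEx(m,cv2.MORPH_OPEN,np.ones((3,3)))
for k in conts(m,300):
    h=cv2.convexHull(k); p=cast(c,h.reshape(-1,2),.009); print('tray',cv2.boundingRect(k),cv2.minEnclosingCircle((p*1000).astype(np.float32)),cv2.fitEllipse((p*1000).astype(np.float32)),rect(c,k,.009))
# fixture: compare with top estimate
print(robot.get_obs()['position'])
E
```

```text
knob [[0.4737 0.1472]
 [0.4563 0.1472]
 [0.4915 0.1472]]
[ 15  10 248]
[ 16  27 159]
[ 24  95 158]
[ 24  99 168]
[23 87 85]
tray (383, 127, 56, 55) ((610.4766845703125, 185.7495880126953), 30.00088882446289) ((610.4442749023438, 185.77688598632812), (57.37455368041992, 59.975982666015625), 61.85683822631836) (array([0.6107, 0.1858]), (57.841800689697266, 57.892513275146484), np.float64(0.08664292504236637))
[0.4745 0.1658 0.2365]
```

Call:
move_arm(commands=[{"hand": 8.0, "travel": [-1.86, -0.08, 3.0], "twist": [0, 0, 0]}, {"hand": 7.0, "travel": [0, 0, 3.65], "twist": [0, 0, 0]}, {"hand": 6.0, "travel": [0, 0, 3.5], "twist": [0, 0, 0]}, {"hand": 6.0, "travel": [0, 0, 3.0], "twist": [0, 0, 0]}, {"hand": 5.5, "travel": [0, 0, 2.5], "twist": [0, 0, 0]}])

```text
time: 3.05
position: [0.4731, 0.147, 0.0781]
tool_rot: [0.707, 0.708, -0.001, -0.0]
ft_force: [-0.2, -0.3, 0.2]
grip_width: 0.0615
grip_force: 0.0
```

Call:
move_arm(force=15, commands=[{"hand": 3.0, "travel": [0, 0, 0], "twist": [0, 0, 0]}, {"hand": 3.0, "travel": [0, 0, 0], "twist": [0, 0, 0]}, {"hand": 3.0, "travel": [0, 0, 0], "twist": [0, 0, 0]}, {"hand": 3.0, "travel": [0, 0, 0], "twist": [0, 0, 0]}, {"hand": 3.0, "travel": [0, 0, 0], "twist": [0, 0, 0]}])

```text
time: 3.47
position: [0.475, 0.1474, 0.0818]
tool_rot: [0.707, 0.707, 0.001, 0.001]
ft_force: [0.4, -0.1, 0.8]
grip_width: 0.0343
grip_force: 15.0
```

Call:
move_arm(commands=[{"hand": 3.0, "travel": [0, 0, 0], "twist": [0, 0, 0]}, {"hand": 3.0, "travel": [0, 0, 0], "twist": [0, 0, 0]}])

```text
time: 3.63
position: [0.475, 0.1474, 0.0817]
tool_rot: [0.707, 0.707, 0.001, 0.001]
ft_force: [-1.0, -0.0, 8.1]
grip_width: 0.035
grip_force: 15.0
```

Call:
move_arm(commands=[{"hand": 3.0, "travel": [0, 0, -0.3], "twist": [0, 0, 0]}, {"hand": 3.0, "travel": [0, 0, -1.2], "twist": [0, 0, 0]}, {"hand": 3.0, "travel": [0, 0, -1.5], "twist": [0, 0, 0]}, {"hand": 3.0, "travel": [0, 0, -1], "twist": [0, 0, 0]}, {"hand": 3.0, "travel": [0, 0, 0], "twist": [0, 0, 0]}])

```text
time: 4.05
position: [0.475, 0.1474, 0.1221]
tool_rot: [0.707, 0.707, 0.002, 0.001]
ft_force: [0.4, 1.9, -0.3]
grip_width: 0.035
grip_force: 15.0
```

```bash
python3 - <<'E'
from h import *
c=shot('wrist'); d=shot('side')
a=c[0][130:330,180:380]; b=d[0][130:250,140:300]
cv2.imwrite('pics/c3.png',np.hstack([cv2.resize(a,(400,400)),cv2.resize(b,(400,400*120//160)).repeat(1,0) if 0 else cv2.copyMakeBorder(cv2.resize(b,(400,300)),0,100,0,0,0)])[...,::-1])
o=robot.get_obs(); print(o['position'],R.from_quat(o['tool_rot']).as_matrix(),o['ft_force'],o['grip_width'])
E
```

```text
[0.4739 0.1472 0.1204] [[ 0.0003  1.      0.0011]
 [ 1.     -0.0003  0.    ]
 [ 0.      0.0011 -1.    ]] [-0.1321  0.2656 -2.0289] 0.03499126766529042
```

View pics/c3.png

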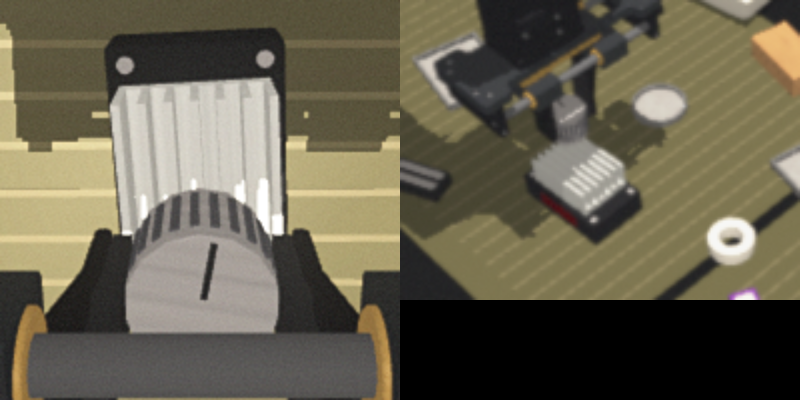

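The knob is held upright and clear of the heat sink. I'll carry it to the round tray.

Call:
move_arm(commands=[{"hand": 3.0, "travel": [0.96, 3.42, 0], "twist": [0, 0, 0]}, {"hand": 3.0, "travel": [0.96, 3.42, 0], "twist": [0, 0, 0]}, {"hand": 3.0, "travel": [0.96, 3.42, 0], "twist": [0, 0, 0]}, {"hand": 3.0, "travel": [0.97, 3.43, 0], "twist": [0, 0, 0]}, {"hand": 3.0, "travel": [0, 0, 2], "twist": [0, 0, 0]}])

```text
time: 4.57
position: [0.6223, 0.1875, 0.1035]
tool_rot: [0.707, 0.707, 0.008, 0.006]
ft_force: [2.8, 0.5, -1.1]
grip_width: 0.0345
grip_force: 15.0
```

Call:
move_arm(commands=[{"hand": 3.0, "travel": [0, 0, 3], "twist": [0, 0, 0]}, {"hand": 3.0, "travel": [0, 0, 2.5], "twist": [0, 0, 0]}, {"hand": 3.0, "travel": [0, 0, 1], "twist": [0, 0, 0]}, {"hand": 3.0, "travel": [0, 0, 0.3], "twist": [0, 0, 0]}, {"hand": 3.0, "travel": [0, 0, 0], "twist": [0, 0, 0]}])

```text
time: 4.98
position: [0.6099, 0.1855, 0.031]
tool_rot: [0.707, 0.707, -0.001, -0.001]
ft_force: [0.1, -0.4, -0.7]
grip_width: 0.0344
grip_force: 15.0
```

Call:
move_arm(commands=[{"hand": 3.0, "travel": [0, 0, 0.2], "twist": [0, 0, 0]}, {"hand": 3.0, "travel": [0, 0, 0.1], "twist": [0, 0, 0]}, {"hand": 3.0, "travel": [0, 0, 0], "twist": [0, 0, 0]}])

```text
time: 5.23
position: [0.6115, 0.1858, 0.0302]
tool_rot: [0.707, 0.707, 0.001, 0.001]
ft_force: [-0.5, 0.5, -0.9]
grip_width: 0.0346
grip_force: 15.0
```

Call:
move_arm(commands=[{"hand": 3.0, "travel": [0, 0, 0.1], "twist": [0, 0, 0]}, {"hand": 3.0, "travel": [0, 0, 0.05], "twist": [0, 0, 0]}, {"hand": 3.0, "travel": [0, 0, 0], "twist": [0, 0, 0]}, {"hand": 3.0, "travel": [0, 0, 0], "twist": [0, 0, 0]}])

```text
time: 5.57
position: [0.6113, 0.1857, 0.0287]
tool_rot: [0.707, 0.707, 0.001, 0.001]
ft_force: [-0.5, -0.0, 5.6]
grip_width: 0.0349
grip_force: 15.0
```

Call:
move_arm(commands=[{"hand": 3.0, "travel": [0, 0, 0.1], "twist": [0, 0, 0]}, {"hand": 3.0, "travel": [0, 0, 0], "twist": [0, 0, 0]}, {"hand": 3.0, "travel": [0, 0, 0], "twist": [0, 0, 0]}])

```text
time: 5.82
position: [0.6113, 0.1858, 0.0286]
tool_rot: [0.707, 0.707, 0.001, 0.001]
ft_force: [-1.8, -0.8, 10.4]
grip_width: 0.0346
grip_force: 15.0
```

Contact is felt, so the knob is down. I'll release it, rise, and go back to look at the heat sink.

Call:
move_arm(commands=[{"hand": 4.0, "travel": [0, 0, -0.1], "twist": [0, 0, 0]}, {"hand": 5.0, "travel": [0, 0, 0], "twist": [0, 0, 0]}, {"hand": 5.5, "travel": [0, 0, 0], "twist": [0, 0, 0]}, {"hand": 5.5, "travel": [0, 0, -1], "twist": [0, 0, 0]}, {"hand": 5.5, "travel": [0, 0, -3], "twist": [0, 0, 0]}])

```text
time: 6.23
position: [0.6071, 0.1851, 0.0638]
tool_rot: [0.707, 0.707, -0.004, -0.003]
ft_force: [0.4, 0.2, 0.1]
grip_width: 0.0532
grip_force: 0.0
```

Call:
move_arm(commands=[{"hand": 7.5, "travel": [0, 0, -4], "twist": [0, 0, 0]}, {"hand": 8.5, "travel": [0, 0, -4], "twist": [0, 0, 0]}, {"hand": 8.5, "travel": [0, 0, -4], "twist": [0, 0, 0]}, {"hand": 8.5, "travel": [0, 0, -4], "twist": [0, 0, 0]}, {"hand": 8.5, "travel": [-0.5, -3.4, 0], "twist": [0, 0, 0]}])

```text
time: 6.65
position: [0.5888, 0.1817, 0.2381]
tool_rot: [0.707, 0.707, 0.011, 0.009]
ft_force: [2.1, -0.1, 2.7]
grip_width: 0.08
grip_force: 0.0
```

Call:
move_arm(commands=[{"hand": 8.5, "travel": [-0.5, -3.4, 0], "twist": [0, 0, 0]}, {"hand": 8.5, "travel": [-0.5, -3.4, 0], "twist": [0, 0, 0]}, {"hand": 8.5, "travel": [-0.5, -3.4, 0], "twist": [0, 0, 0]}, {"hand": 8.5, "travel": [0, 0, 0], "twist": [0, 0, 0]}, {"hand": 8.5, "travel": [0, 0, 0], "twist": [0, 0, 0]}])

```text
time: 7.07
position: [0.4722, 0.1656, 0.2279]
tool_rot: [0.707, 0.707, -0.001, -0.0]
ft_force: [0.7, 0.1, 0.2]
grip_width: 0.0846
grip_force: 0.0
```

```bash
python3 - <<'E'
from h import *
c=shot('wrist'); cv2.imwrite('pics/w4.png',c[0][...,::-1]); cv2.imwrite('pics/w4c.png',cv2.resize(c[0][110:260,210:460,::-1],None,fx=3.2,fy=3.2,interpolation=cv2.INTER_CUBIC))
o=robot.get_obs(); print(o['position'],o['tool_rot'],o['time'])
hsv=cv2.cvtColor(c[0],cv2.COLOR_RGB2HSV)
m=np.zeros((420,560),np.uint8); m[110:262,240:325]=(hsv[110:262,240:325,1]<45)&(hsv[110:262,240:325,2]>100)
m=cv2.morphologyEx(m,cv2.MORPH_CLOSE,np.ones((5,5)))
for k in conts(m,200): print('hs',cv2.boundingRect(k),*rect(c,k,.056))
E
```

```text
[0.4748 0.1658 0.2283] [0.7072 0.707  0.0007 0.0006] 7.1167
hs (253, 156, 61, 90) [0.4738 0.1503] (53.907867431640625, 85.31859588623047) -1.512421953745664
```

View pics/w4c.png

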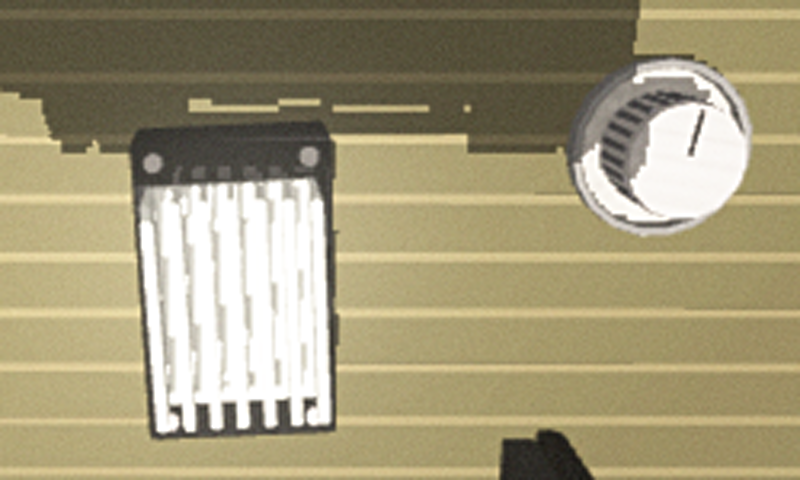

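The knob stands upright in its tray at about (690,165) in the crop. The heat sink's top corners in the crop are about (145,218), (157,432), (322,200) and (332,427).

```bash
python3 - <<'E'
from h import *
c=shot('wrist'); f=c[0]; hsv=cv2.cvtColor(f,cv2.COLOR_RGB2HSV)
q=np.array([[145,218],[157,432],[322,200],[332,427]])/3.2+[210,110]
print(cast(c,q,.056))
m=np.zeros((420,560),np.uint8); m[180:262,240:325]=(hsv[180:262,240:325,1]<60)&(hsv[180:262,240:325,2]>100)
L=[];Rr=[]
for v in range(182,240):
    u=np.where(m[v])[0]; L.append((u[0]-.5,v)); Rr.append((u[-1]+.5,v))
for s in (L,Rr):
    p=cast(c,s,.056); k=np.polyfit(p[:,1],p[:,0],1); r=p[:,0]-np.polyval(k,p[:,1]); g=abs(r)<.0012; k=np.polyfit(p[g,1],p[g,0],1); print('edge slope dx/dy',k[0],'x at .148',np.polyval(k,.148),g.mean())
v=np.where(m[:,255:312].any(0),np.argmax(m[::-1,255:312],0),0); vb=419-v+.5
p=cast(c,np.c_[np.arange(255,312),vb],.056); print('low edge y',np.percentile(p[:,1],[5,10,20,50]))
# case outline
d=np.zeros((420,560),np.uint8); d[140:262,240:330]=(hsv[140:262,240:330,2]<62)|(m[140:262,240:330]>0)
for k in conts(d,300): print('case',cv2.boundingRect(k),rect(c,k,.028))
E
```

```text
[[0.4513 0.1733]
 [0.4535 0.1067]
 [0.5019 0.1784]
 [0.5066 0.1083]]
edge slope dx/dy -0.06013916431277288 x at .148 0.4470221625475263 0.9827586206896551
edge slope dx/dy -0.056072342536041646 x at .148 0.5010138043804739 0.9827586206896551
low edge y [0.1059 0.1062 0.1062 0.1082]
case (250, 180, 61, 66) (array([0.4742, 0.1306]), (59.91787338256836, 71.03460693359375), np.float64(-1.527228384553637))
case (247, 148, 63, 20) (array([0.472 , 0.1874]), (17.191619873046875, 60.697853088378906), np.float64(0.03832897174485539))
```

Call:
move_arm(commands=[{"hand": 8.5, "travel": [-2.43, -0.08, 2.5], "twist": [0, 0, -3.3]}, {"hand": 8.5, "travel": [0, 0, 4], "twist": [0, 0, 0]}, {"hand": 8.5, "travel": [0, 0, 4], "twist": [0, 0, 0]}, {"hand": 8.5, "travel": [0, 0, 3.6], "twist": [0, 0, 0]}, {"hand": 8.0, "travel": [0, 0, 2.5], "twist": [0, 0, 0]}])

```text
time: 7.58
position: [0.475, 0.1411, 0.0586]
tool_rot: [0.687, 0.727, -0.0, -0.0]
ft_force: [0.5, -0.6, 0.6]
grip_width: 0.0826
grip_force: 0.0
```

Call:
move_arm(force=30, commands=[{"hand": 7.0, "travel": [0, 0, 1.0], "twist": [0, 0, 0]}, {"hand": 6.0, "travel": [0, 0, 0], "twist": [0, 0, 0]}, {"hand": 5.5, "travel": [0, 0, 0], "twist": [0, 0, 0]}, {"hand": 4.8, "travel": [0, 0, 0], "twist": [0, 0, 0]}, {"hand": 4.8, "travel": [0, 0, 0], "twist": [0, 0, 0]}])

```text
time: 8.0
position: [0.4755, 0.1416, 0.0531]
tool_rot: [0.687, 0.727, 0.001, 0.001]
ft_force: [-0.1, 0.3, 0.2]
grip_width: 0.0548
grip_force: 0.0
```

Call:
move_arm(commands=[{"hand": 4.8, "travel": [0, 0, 0], "twist": [0, 0, 0]}, {"hand": 4.8, "travel": [0, 0, 0], "twist": [0, 0, 0]}, {"hand": 4.8, "travel": [0, 0, -0.5], "twist": [0, 0, 0]}])

```text
time: 8.25
position: [0.4739, 0.1414, 0.057]
tool_rot: [0.687, 0.727, 0.0, 0.0]
ft_force: [-0.0, 0.2, -2.9]
grip_width: 0.0516
grip_force: 30.0
```

Call:
move_arm(commands=[{"hand": 4.8, "travel": [0, 0, -2], "twist": [0, 0, 0]}, {"hand": 4.8, "travel": [0, 0, -3.5], "twist": [0, 0, 0]}, {"hand": 4.8, "travel": [0, 0, -4], "twist": [0, 0, 0]}, {"hand": 4.8, "travel": [0, 0, -4], "twist": [0, 0, 0]}, {"hand": 4.8, "travel": [0, 0, -2.5], "twist": [0, 0, 0]}])

```text
time: 8.67
position: [0.4744, 0.1415, 0.2203]
tool_rot: [0.687, 0.727, 0.002, 0.001]
ft_force: [0.3, -0.1, -2.9]
grip_width: 0.0515
grip_force: 30.0
```

Call:
move_arm(commands=[{"hand": 4.8, "travel": [3, 0, 0], "twist": [0, 0, 2.8]}, {"hand": 4.8, "travel": [3, 0.2, 0], "twist": [0, 0, 2.8]}, {"hand": 4.8, "travel": [3, 0.4, 0], "twist": [0, 0, 2.8]}, {"hand": 4.8, "travel": [3, 0.6, 0], "twist": [0, 0, 2.8]}, {"hand": 4.8, "travel": [3, 0.6, 0], "twist": [0, 0, 2.6]}])

```text
time: 9.08
position: [0.4964, 0.2905, 0.2167]
tool_rot: [0.77, 0.639, -0.001, -0.0]
ft_force: [0.5, -0.6, -2.7]
grip_width: 0.0516
grip_force: 30.0
```

Call:
move_arm(commands=[{"hand": 4.8, "travel": [0, 0, 0], "twist": [0, 0, 0]}, {"hand": 4.8, "travel": [0, 0, 0], "twist": [0, 0, 0]}, {"hand": 4.8, "travel": [0, 0, 0], "twist": [0, 0, 0]}])

```text
time: 9.33
position: [0.4965, 0.2889, 0.2161]
tool_rot: [0.769, 0.64, -0.001, -0.0]
ft_force: [-0.8, -0.4, -2.1]
grip_width: 0.0516
grip_force: 30.0
```

```bash
cat >> h.py <<'E'
def tray(cam,guess,z=.009):
    "tray nearest guess: low-saturation bright blob"
    hsv=cv2.cvtColor(cam[0],cv2.COLOR_RGB2HSV); m=((hsv[...,1]<62)&(hsv[...,2]>70)).astype(np.uint8)
    m=cv2.morphologyEx(m,cv2.MORPH_OPEN,np.ones((3,3)))
    for k in conts(m,500):
        r=rect(cam,cv2.convexHull(k),z)
        if np.hypot(*(r[0]-guess))<.05: print('tray',cv2.boundingRect(k),r)
def st():
    o=robot.get_obs(); M=R.from_quat(o['tool_rot']).as_matrix(); print('t',o['time'],'p',o['position'],'yaw',np.arctan2(M[1,1],M[0,1]),'tilt',M[:2,2],'w',o['grip_width'],o['ft_force'])
E
python3 - <<'E'
from h import *
st(); c=shot('wrist'); cv2.imwrite('pics/w5.png',c[0][...,::-1]); tray(c,[.498,.376])
E
```

```text
t 9.3333 p [0.4965 0.2889 0.2161] yaw -0.18254598351377788 tilt [-0.0024 -0.0014] w 0.05159949294380176 [-0.7972 -0.3938 -2.1052]
tray (227, 35, 82, 103) (array([0.4993, 0.3757]), (74.54114532470703, 91.37179565429688), np.float64(1.387163912782881))
```

View pics/w5.png

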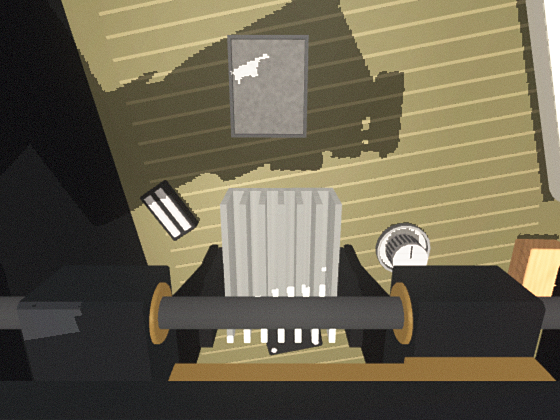

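The heat sink is held level, and its tray lies square ahead at (268,87), 74.5x91.4 mm outside as it should be. I'll move over and set it down.

```bash
python3 - <<'E'
from h import *
c=shot('wrist'); a=np.array([cast(c,[[281,190]],.2161-.0245)[0],cast(c,[[281,204]],.2161+.0035)[0]])
print((a-[.4965,.2889])@np.array([.1815,.983]))
E
```

```text
[0.0351 0.0365]
```

Call:
move_arm(commands=[{"hand": 4.8, "travel": [2.9, -0.43, 0], "twist": [0, 0, 0]}, {"hand": 4.8, "travel": [2.9, -0.43, 0], "twist": [0, 0, 0]}, {"hand": 4.8, "travel": [2.78, -0.44, 1], "twist": [0, 0, 0]}, {"hand": 4.8, "travel": [0, 0, 3], "twist": [0, 0, 0]}, {"hand": 4.8, "travel": [0, 0, 3], "twist": [0, 0, 0]}])

```text
time: 9.85
position: [0.5019, 0.3773, 0.1476]
tool_rot: [0.769, 0.64, 0.003, 0.001]
ft_force: [-0.3, -0.5, -2.0]
grip_width: 0.0516
grip_force: 30.0
```

Call:
move_arm(commands=[{"hand": 4.8, "travel": [0, 0, 3], "twist": [0, 0, 0]}, {"hand": 4.8, "travel": [0, 0, 3], "twist": [0, 0, 0]}, {"hand": 4.8, "travel": [0, 0, 2.5], "twist": [0, 0, 0]}, {"hand": 4.8, "travel": [0, 0, 1.5], "twist": [0, 0, 0]}, {"hand": 4.8, "travel": [0, 0, 0], "twist": [0, 0, 0]}])

```text
time: 10.27
position: [0.498, 0.3734, 0.0428]
tool_rot: [0.769, 0.639, -0.004, -0.001]
ft_force: [-0.6, -0.6, -1.8]
grip_width: 0.0516
grip_force: 30.0
```

```bash
python3 -c "
from h import *; st()"
```

```text
t 10.2667 p [0.498  0.3734 0.0428] yaw -0.18512712977901108 tilt [-0.008  -0.0042] w 0.05161094282096274 [-0.6424 -0.6286 -1.7745]
```

Call:
move_arm(commands=[{"hand": 4.8, "travel": [0, 0, 0.8], "twist": [0, 0, 0]}, {"hand": 4.8, "travel": [0, 0, 0.3], "twist": [0, 0, 0]}, {"hand": 4.8, "travel": [0, 0, 0], "twist": [0, 0, 0]}, {"hand": 4.8, "travel": [0, 0, 0], "twist": [0, 0, 0]}])

```text
time: 10.6
position: [0.5014, 0.3763, 0.0366]
tool_rot: [0.769, 0.639, 0.001, 0.0]
ft_force: [0.4, 0.5, -2.5]
grip_width: 0.052
grip_force: 30.0
```

Call:
move_arm(commands=[{"hand": 4.8, "travel": [0, 0, 0.15], "twist": [0, 0, 0]}, {"hand": 4.8, "travel": [0, 0, 0.05], "twist": [0, 0, 0]}, {"hand": 4.8, "travel": [0, 0, 0], "twist": [0, 0, 0]}, {"hand": 4.8, "travel": [0, 0, 0], "twist": [0, 0, 0]}])

```text
time: 10.93
position: [0.5008, 0.3763, 0.0339]
tool_rot: [0.769, 0.639, 0.0, 0.0]
ft_force: [-0.0, -0.7, -2.6]
grip_width: 0.0521
grip_force: 30.0
```

Call:
move_arm(commands=[{"hand": 4.8, "travel": [-0.08, -0.12, 0.3], "twist": [0, 0, 0]}, {"hand": 4.8, "travel": [0, 0, 0.2], "twist": [0, 0, 0]}, {"hand": 4.8, "travel": [0, 0, 0], "twist": [0, 0, 0]}, {"hand": 4.8, "travel": [0, 0, 0], "twist": [0, 0, 0]}])

```text
time: 11.27
position: [0.4992, 0.3755, 0.0284]
tool_rot: [0.769, 0.639, -0.0, -0.0]
ft_force: [0.4, -0.2, -3.1]
grip_width: 0.0518
grip_force: 30.0
```

Call:
move_arm(commands=[{"hand": 4.8, "travel": [0, 0, 0.1], "twist": [0, 0, 0]}, {"hand": 4.8, "travel": [0, 0, 0.1], "twist": [0, 0, 0]}, {"hand": 4.8, "travel": [0, 0, 0], "twist": [0, 0, 0]}, {"hand": 4.8, "travel": [0, 0, 0], "twist": [0, 0, 0]}])

```text
time: 11.6
position: [0.4993, 0.3756, 0.0282]
tool_rot: [0.769, 0.639, -0.0, 0.0]
ft_force: [-2.5, -1.0, 9.4]
grip_width: 0.0518
grip_force: 30.0
```

Contact is felt. I'll release, rise and return over the case.

Call:
move_arm(commands=[{"hand": 5.8, "travel": [0, 0, -0.1], "twist": [0, 0, 0]}, {"hand": 6.3, "travel": [0, 0, 0], "twist": [0, 0, 0]}, {"hand": 6.5, "travel": [0, 0, 0], "twist": [0, 0, 0]}, {"hand": 6.5, "travel": [0, 0, -1], "twist": [0, 0, 0]}, {"hand": 6.5, "travel": [0, 0, -3], "twist": [0, 0, 0]}])

```text
time: 12.02
position: [0.4965, 0.374, 0.0642]
tool_rot: [0.769, 0.639, -0.005, -0.001]
ft_force: [0.0, -0.1, -0.1]
grip_width: 0.0642
grip_force: 0.0
```

Call:
move_arm(commands=[{"hand": 8.7, "travel": [0, 0, -4], "twist": [0, 0, 0]}, {"hand": 8.7, "travel": [0, 0, -4], "twist": [0, 0, 0]}, {"hand": 8.7, "travel": [0, 0, -4], "twist": [0, 0, 0]}, {"hand": 8.7, "travel": [0, 0, -4], "twist": [0, 0, 0]}, {"hand": 8.7, "travel": [-3.5, 0.23, 0], "twist": [0, 0, 0]}])

```text
time: 12.43
position: [0.5016, 0.3476, 0.2377]
tool_rot: [0.768, 0.641, 0.012, 0.002]
ft_force: [1.7, 0.0, 0.9]
grip_width: 0.0851
grip_force: 0.0
```

Call:
move_arm(commands=[{"hand": 8.7, "travel": [-3.5, 0.23, 0], "twist": [0, 0, 0]}, {"hand": 8.7, "travel": [-3.5, 0.23, 0], "twist": [0, 0, 0]}, {"hand": 8.7, "travel": [-3.5, 0.23, 0], "twist": [0, 0, 0]}, {"hand": 8.7, "travel": [-3.5, 0.23, 0], "twist": [0, 0, 0]}, {"hand": 8.7, "travel": [-3.5, 0.23, 0], "twist": [0, 0, 0]}])

```text
time: 12.85
position: [0.4741, 0.1652, 0.2282]
tool_rot: [0.769, 0.64, 0.0, 0.0]
ft_force: [1.5, -0.3, -0.8]
grip_width: 0.0869
grip_force: 0.0
```

Call:
move_arm(commands=[{"hand": 8.7, "travel": [0, 0, 0], "twist": [0, 0, -6]}, {"hand": 8.7, "travel": [0, 0, 0], "twist": [0, 0, -5]}, {"hand": 8.7, "travel": [0, 0, 0], "twist": [0, 0, 0]}, {"hand": 8.7, "travel": [0, 0, 0], "twist": [0, 0, 0]}])

```text
time: 13.18
position: [0.4747, 0.1665, 0.228]
tool_rot: [0.705, 0.709, 0.0, 0.0]
ft_force: [0.8, -0.4, -0.3]
grip_width: 0.087
grip_force: 0.0
```

```bash
python3 - <<'E'
from h import *
st(); c=shot('wrist'); cv2.imwrite('pics/w6.png',c[0][...,::-1])
cv2.imwrite('pics/w6c.png',np.hstack([cv2.resize(c[0][120:270,230:330],(400,600),interpolation=cv2.INTER_CUBIC),cv2.copyMakeBorder(cv2.resize(c[0][:,100:480],(400,442)),0,158,0,0,0)])[...,::-1])
hsv=cv2.cvtColor(c[0],cv2.COLOR_RGB2HSV)
d=np.zeros((420,560),np.uint8); d[140:270,235:335]=(hsv[140:270,235:335,2]<62)
d=cv2.morphologyEx(d,cv2.MORPH_CLOSE,np.ones((7,7)))
for k in conts(d,300): print('case',cv2.boundingRect(k),rect(c,k,.028))
E
```

```text
t 13.1833 p [0.4747 0.1665 0.228 ] yaw 0.005719567207151775 tilt [0.0006 0.0001] w 0.08702925908959729 [ 0.7636 -0.4285 -0.3074]
case (248, 149, 64, 96) (array([0.4745, 0.1457]), (60.69485855102539, 101.27037811279297), np.float64(-1.5233283890354872))
```

View pics/w6c.png

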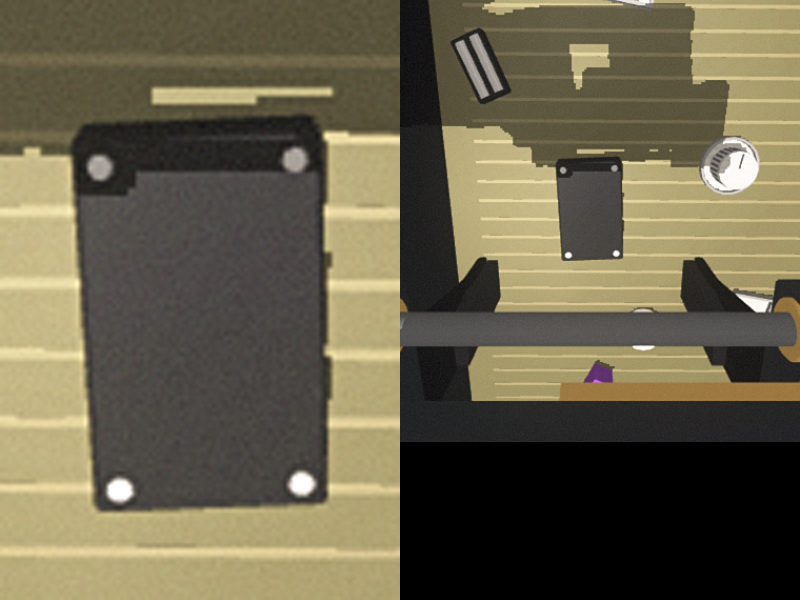

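The case is clear, with its four screw heads in the left half of the crop at (99,167), (295,160), (119,490) and (301,484). I'll cast those to get its pose.

```bash
python3 - <<'E'
from h import *
c=shot('wrist'); p=cast(c,np.array([[99,167],[295,160],[119,490],[301,484]])/4+[230,120],.028)
print(p,'centre',p.mean(0),'yaws',np.arctan2(*(p[1]-p[0])[::-1]),np.arctan2(*(p[3]-p[2])[::-1]),-np.arctan((p[0]-p[2])[0]/(p[0]-p[2])[1]),-np.arctan((p[1]-p[3])[0]/(p[1]-p[3])[1])); st()
E
```

```text
[[0.4487 0.1841]
 [0.4968 0.1861]
 [0.4526 0.0982]
 [0.5005 0.1002]] centre [0.4747 0.1422] yaws 0.04163286799561063 0.04115471847173647 0.045537154134287966 0.043295468427699185
t 13.2833 p [0.4746 0.1669 0.2278] yaw 0.007187703880536328 tilt [0.0004 0.0001] w 0.08683617615093805 [-0.1751 -0.7861  0.2378]
```

Call:
move_arm(commands=[{"hand": 8.7, "travel": [-2.47, 0.01, 2.5], "twist": [0, 0, -2.1]}, {"hand": 8.7, "travel": [0, 0, 4], "twist": [0, 0, 0]}, {"hand": 8.7, "travel": [0, 0, 4], "twist": [0, 0, 0]}, {"hand": 8.7, "travel": [0, 0, 4], "twist": [0, 0, 0]}, {"hand": 8.7, "travel": [0, 0, 3], "twist": [0, 0, 0]}])

```text
time: 13.7
position: [0.4741, 0.1422, 0.0502]
tool_rot: [0.691, 0.723, -0.001, -0.001]
ft_force: [-0.0, 0.4, -0.2]
grip_width: 0.0871
grip_force: 0.0
```

Call:
move_arm(commands=[{"hand": 8.7, "travel": [0, 0, 2], "twist": [0, 0, 0]}, {"hand": 8.2, "travel": [0, 0, 0.8], "twist": [0, 0, 0]}, {"hand": 7.5, "travel": [0, 0, 0], "twist": [0, 0, 0]}])

```text
time: 13.95
position: [0.4739, 0.1422, 0.0228]
tool_rot: [0.691, 0.723, -0.001, -0.001]
ft_force: [0.0, 0.4, -0.4]
grip_width: 0.0813
grip_force: 0.0
```

Call:
move_arm(force=30, commands=[{"hand": 6.8, "travel": [0, 0, 0], "twist": [0, 0, 0]}, {"hand": 6.4, "travel": [0, 0, 0], "twist": [0, 0, 0]}, {"hand": 5.8, "travel": [0, 0, 0], "twist": [0, 0, 0]}, {"hand": 5.8, "travel": [0, 0, 0], "twist": [0, 0, 0]}, {"hand": 5.8, "travel": [0, 0, 0], "twist": [0, 0, 0]}])

```text
time: 14.37
position: [0.4754, 0.1421, 0.026]
tool_rot: [0.691, 0.723, 0.001, 0.001]
ft_force: [-0.3, 1.4, 7.5]
grip_width: 0.062
grip_force: 30.0
```

Call:
move_arm(commands=[{"hand": 5.8, "travel": [0, 0, -0.5], "twist": [0, 0, 0]}, {"hand": 5.8, "travel": [0, 0, -2], "twist": [0, 0, 0]}, {"hand": 5.8, "travel": [0, 0, -4], "twist": [0, 0, 0]}, {"hand": 5.8, "travel": [0, 0, -4], "twist": [0, 0, 0]}, {"hand": 5.8, "travel": [0, 0, -4], "twist": [0, 0, 0]}])

```text
time: 14.78
position: [0.4739, 0.1417, 0.1709]
tool_rot: [0.691, 0.723, -0.001, -0.001]
ft_force: [1.7, 0.5, -3.3]
grip_width: 0.0618
grip_force: 30.0
```

Call:
move_arm(commands=[{"hand": 5.8, "travel": [-1, 0, -4], "twist": [0, 0, 0]}, {"hand": 5.8, "travel": [-2.7, 0, -3], "twist": [0, 0, 0]}, {"hand": 5.8, "travel": [-3.72, 0, 0], "twist": [0, 0, 0]}, {"hand": 5.8, "travel": [-3.72, 0, 0], "twist": [0, 0, 0]}, {"hand": 5.8, "travel": [-3.72, 0, 0], "twist": [0, 0, 0]}])

```text
time: 15.2
position: [0.4811, -0.0077, 0.2408]
tool_rot: [0.691, 0.723, 0.0, 0.001]
ft_force: [0.6, -0.2, -4.4]
grip_width: 0.0618
grip_force: 30.0
```

Call:
move_arm(commands=[{"hand": 5.8, "travel": [-3.72, 0, 0], "twist": [0, 0, 0]}, {"hand": 5.8, "travel": [-3.72, 0, 0], "twist": [0, 0, 0]}, {"hand": 5.8, "travel": [-3.72, 0, 0], "twist": [0, 0, 0]}, {"hand": 5.8, "travel": [-3.72, 0, 0], "twist": [0, 0, 0]}, {"hand": 5.8, "travel": [-3.72, 0, 0], "twist": [0, 0, 0]}])

```text
time: 15.62
position: [0.489, -0.1939, 0.2396]
tool_rot: [0.691, 0.723, -0.0, -0.0]
ft_force: [0.7, 0.7, -2.9]
grip_width: 0.0619
grip_force: 30.0
```

Call:
move_arm(commands=[{"hand": 5.8, "travel": [-3.72, 0, 0], "twist": [0, 0, 0]}, {"hand": 5.8, "travel": [-3.72, 0, 0], "twist": [0, 0, 0]}, {"hand": 5.8, "travel": [-3.72, 0, 0], "twist": [0, 0, 0]}, {"hand": 5.8, "travel": [-3.72, 0, 0], "twist": [0, 0, 0]}, {"hand": 5.8, "travel": [-3.72, 0, 0], "twist": [0, 0, 0]}])

```text
time: 16.03
position: [0.4974, -0.3795, 0.2393]
tool_rot: [0.691, 0.723, 0.0, -0.001]
ft_force: [1.3, 0.2, -2.7]
grip_width: 0.0619
grip_force: 30.0
```

Call:
move_arm(commands=[{"hand": 5.8, "travel": [-3.72, 0, 0], "twist": [0, 0, 0]}, {"hand": 5.8, "travel": [-2, 0, 0], "twist": [0, 0, -5.3]}, {"hand": 5.8, "travel": [0, 0, 0], "twist": [0, 0, -5.3]}, {"hand": 5.8, "travel": [0, 0, 0], "twist": [0, 0, 0]}, {"hand": 5.8, "travel": [0, 0, 0], "twist": [0, 0, 0]}])

```text
time: 16.45
position: [0.5001, -0.4345, 0.2389]
tool_rot: [0.622, 0.783, 0.0, -0.001]
ft_force: [0.4, 0.5, -2.1]
grip_width: 0.062
grip_force: 30.0
```

```bash
python3 - <<'E'
from h import *
st(); c=shot('wrist'); cv2.imwrite('pics/w7.png',c[0][...,::-1]); tray(c,[.503,-.39])
E
```

```text
t 16.45 p [ 0.5001 -0.4345  0.2389] yaw 0.2271059393518825 tilt [-0.0014  0.0022] w 0.06204264560970503 [ 0.3527  0.5059 -2.0679]
tray (235, 69, 102, 94) (array([ 0.4914, -0.3761]), (93.02037811279297, 101.27223205566406), np.float64(0.22855534764877206))
```

View pics/w7.png

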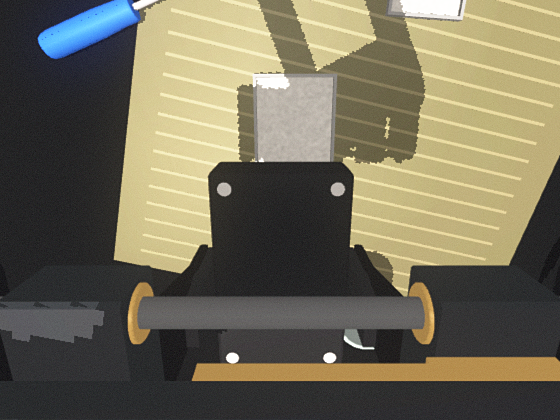

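The case is held square, and the tray is partly visible behind it: sides at x≈254 and x≈336, far edge at row 73. Its centre follows from those edges and the known 84x122 mm outside size.

```bash
python3 - <<'E'
from h import *
st(); c=shot('wrist'); f=c[0]; hsv=cv2.cvtColor(f,cv2.COLOR_RGB2HSV)
m=(hsv[...,1]<62)&(hsv[...,2]>70)
L=[];Q=[]
for v in range(95,156):
    u=np.where(m[v,245:345])[0]+245; L.append((u[0]-.5,v)); Q.append((u[-1]+.5,v))
pl,pr=cast(c,L,.009),cast(c,Q,.009)
top=[(u,np.where(m[60:110,u])[0][0]+60-.5) for u in range(262,330)]; pt=cast(c,top,.009)
o=robot.get_obs(); M=R.from_quat(o['tool_rot']).as_matrix(); X,Y=M[:2,0],M[:2,1]; p0=o['position'][:2]
print('dirs',[np.polyfit((p-p0)@X,(p-p0)@Y,1)[0] for p in(pl,pr)],np.polyfit((pt-p0)@Y,(pt-p0)@X,1)[0])
l,r,t=np.median((pl-p0)@Y),np.median((pr-p0)@Y),np.median((pt-p0)@X)
print(l,r,r-l,t,'centre tool xy',t-.061,(l+r)/2,'world',p0+X*(t-.061)+Y*(l+r)/2)
e=cast(c,[[281,163]],o['position'][2]+.0035)[0]; e2=cast(c,[[281,163]],o['position'][2]-.0245)[0]; print('case near end tool x',(e-p0)@X,(e2-p0)@X)
E
```

```text
t 16.5 p [ 0.5004 -0.4341  0.239 ] yaw 0.22802901760085278 tilt [-0.0012  0.0019] w 0.06147913530280549 [-0.1722  1.1212 -1.5554]
dirs [np.float64(-0.00021319553965446202), np.float64(-0.00015061848790570272)] -0.039403869072560584
-0.029655297787901824 0.054780281523028336 0.08443557931093015 0.10090789163982429 centre tool xy 0.03990789163982429 0.012562491867563256 world [ 0.5038 -0.3922]
case near end tool x 0.05453642964347085 0.04932759462779321
```

Call:
move_arm(commands=[{"hand": 5.8, "travel": [2, 0.63, 0], "twist": [0, 0, 0]}, {"hand": 5.8, "travel": [1.99, 0.63, 2], "twist": [0, 0, 0]}, {"hand": 5.8, "travel": [0, 0, 3.5], "twist": [0, 0, 0]}, {"hand": 5.8, "travel": [0, 0, 3.5], "twist": [0, 0, 0]}, {"hand": 5.8, "travel": [0, 0, 3.5], "twist": [0, 0, 0]}])

```text
time: 16.97
position: [0.5048, -0.3922, 0.1146]
tool_rot: [0.621, 0.784, -0.0, 0.001]
ft_force: [0.5, 0.3, -3.5]
grip_width: 0.0616
grip_force: 30.0
```

Call:
move_arm(commands=[{"hand": 5.8, "travel": [0, 0, 3], "twist": [0, 0, 0]}, {"hand": 5.8, "travel": [0, 0, 2.5], "twist": [0, 0, 0]}, {"hand": 5.8, "travel": [0, 0, 1.5], "twist": [0, 0, 0]}, {"hand": 5.8, "travel": [0, 0, 0.5], "twist": [0, 0, 0]}, {"hand": 5.8, "travel": [0, 0, 0], "twist": [0, 0, 0]}])

```text
time: 17.38
position: [0.5037, -0.3921, 0.0384]
tool_rot: [0.621, 0.784, 0.0, -0.002]
ft_force: [0.3, 0.8, -3.5]
grip_width: 0.0619
grip_force: 30.0
```

Call:
move_arm(commands=[{"hand": 5.8, "travel": [0, 0, 0], "twist": [0, 0, 0]}, {"hand": 5.8, "travel": [0, 0, 0], "twist": [0, 0, 0]}])

```text
time: 17.55
position: [0.5052, -0.3943, 0.0413]
tool_rot: [0.621, 0.784, -0.0, 0.002]
ft_force: [0.1, -0.3, -2.1]
grip_width: 0.0619
grip_force: 30.0
```

```bash
python3 -c "
from h import *; st()"
```

```text
t 17.55 p [ 0.5052 -0.3943  0.0413] yaw 0.23013859303052717 tilt [ 0.0023 -0.0025] w 0.061928665263966884 [ 0.0805 -0.3497 -2.1485]
```

Call:
move_arm(commands=[{"hand": 5.8, "travel": [0, 0, 0.5], "twist": [0, 0, 0]}, {"hand": 5.8, "travel": [0, 0, 0.3], "twist": [0, 0, 0]}, {"hand": 5.8, "travel": [0, 0, 0], "twist": [0, 0, 0]}, {"hand": 5.8, "travel": [0, 0, 0], "twist": [0, 0, 0]}, {"hand": 5.8, "travel": [0, 0, 0], "twist": [0, 0, 0]}])

```text
time: 17.97
position: [0.5041, -0.3937, 0.0317]
tool_rot: [0.621, 0.784, -0.0, 0.0]
ft_force: [0.8, -0.4, -3.4]
grip_width: 0.0617
grip_force: 30.0
```

Call:
move_arm(commands=[{"hand": 5.8, "travel": [0, 0, 0.15], "twist": [0, 0, 0]}, {"hand": 5.8, "travel": [0, 0, 0.1], "twist": [0, 0, 0]}, {"hand": 5.8, "travel": [0, 0, 0], "twist": [0, 0, 0]}, {"hand": 5.8, "travel": [0, 0, 0], "twist": [0, 0, 0]}])

```text
time: 18.3
position: [0.5041, -0.3937, 0.0291]
tool_rot: [0.621, 0.784, -0.0, 0.0]
ft_force: [0.3, -0.3, -1.9]
grip_width: 0.0616
grip_force: 30.0
```

Call:
move_arm(commands=[{"hand": 5.8, "travel": [0.13, 0, 0.1], "twist": [0, 0, 0]}, {"hand": 5.8, "travel": [0, 0, 0.1], "twist": [0, 0, 0]}, {"hand": 5.8, "travel": [0, 0, 0], "twist": [0, 0, 0]}, {"hand": 5.8, "travel": [0, 0, 0], "twist": [0, 0, 0]}])

```text
time: 18.63
position: [0.5041, -0.3937, 0.029]
tool_rot: [0.621, 0.784, -0.001, 0.001]
ft_force: [-2.0, -0.9, 7.2]
grip_width: 0.062
grip_force: 30.0
```

Call:
move_arm(commands=[{"hand": 5.8, "travel": [0, 0, 0.1], "twist": [0, 0, 0]}, {"hand": 5.8, "travel": [0, 0, 0], "twist": [0, 0, 0]}, {"hand": 5.8, "travel": [0, 0, 0], "twist": [0, 0, 0]}])

```text
time: 18.88
position: [0.5041, -0.3937, 0.029]
tool_rot: [0.621, 0.784, -0.001, 0.001]
ft_force: [-4.7, -0.4, 12.0]
grip_width: 0.0619
grip_force: 30.0
```

Contact is felt. I'll release, rise and go to the transformer stack.

Call:
move_arm(commands=[{"hand": 6.8, "travel": [0, 0, -0.1], "twist": [0, 0, 0]}, {"hand": 7.3, "travel": [0, 0, 0], "twist": [0, 0, 0]}, {"hand": 7.5, "travel": [0, 0, 0], "twist": [0, 0, 0]}, {"hand": 7.5, "travel": [0, 0, -1], "twist": [0, 0, 0]}, {"hand": 7.5, "travel": [0, 0, -3], "twist": [0, 0, 0]}])

```text
time: 19.3
position: [0.5014, -0.3897, 0.0634]
tool_rot: [0.621, 0.784, 0.001, -0.005]
ft_force: [-0.1, 0.7, 0.1]
grip_width: 0.0742
grip_force: 0.0
```

Call:
move_arm(commands=[{"hand": 7.5, "travel": [0, 0, -4], "twist": [0, 0, 0]}, {"hand": 7.5, "travel": [0, 0, -4], "twist": [0, 0, 0]}, {"hand": 7.5, "travel": [0, 0, -4], "twist": [0, 0, 0]}, {"hand": 7.5, "travel": [0, 0, -4], "twist": [0, 0, 0]}, {"hand": 7.5, "travel": [3.25, 0.2, 0], "twist": [0, 0, 0]}])

```text
time: 19.72
position: [0.5037, -0.3696, 0.2373]
tool_rot: [0.622, 0.783, -0.003, 0.013]
ft_force: [1.6, -0.5, 1.5]
grip_width: 0.0754
grip_force: 0.0
```

Call:
move_arm(commands=[{"hand": 7.5, "travel": [3.25, 0.2, 0], "twist": [0, 0, 0]}, {"hand": 7.5, "travel": [3.25, 0.2, 0], "twist": [0, 0, 0]}, {"hand": 7.5, "travel": [3.25, 0.2, 0], "twist": [0, 0, 0]}, {"hand": 7.5, "travel": [3.25, 0.2, 0], "twist": [0, 0, 0]}, {"hand": 7.5, "travel": [3.25, 0.2, 0], "twist": [0, 0, 0]}])

```text
time: 20.13
position: [0.4704, -0.1981, 0.2275]
tool_rot: [0.621, 0.784, 0.0, 0.0]
ft_force: [0.4, -0.8, 0.1]
grip_width: 0.0754
grip_force: 0.0
```

Call:
move_arm(commands=[{"hand": 7.5, "travel": [3.25, 0.2, 0], "twist": [0, 0, 0]}, {"hand": 7.5, "travel": [3.25, 0.2, 0], "twist": [0, 0, 0]}, {"hand": 7.5, "travel": [0, 0, 0], "twist": [0, 0, 6.6]}, {"hand": 7.5, "travel": [0, 0, 0], "twist": [0, 0, 6.5]}, {"hand": 7.5, "travel": [0, 0, 0], "twist": [0, 0, 0]}])

```text
time: 20.55
position: [0.46, -0.1346, 0.2276]
tool_rot: [0.707, 0.707, 0.0, 0.0]
ft_force: [-0.0, -0.7, -0.2]
grip_width: 0.0749
grip_force: 0.0
```

Call:
move_arm(commands=[{"hand": 7.5, "travel": [0, 0, 0], "twist": [0, 0, 0]}, {"hand": 7.5, "travel": [0, 0, 0], "twist": [0, 0, 0]}])

```text
time: 20.72
position: [0.4602, -0.1357, 0.2272]
tool_rot: [0.706, 0.708, 0.0, 0.0]
ft_force: [-0.3, 0.2, -0.0]
grip_width: 0.0749
grip_force: 0.0
```

```bash
python3 - <<'E'
from h import *
st(); c=shot('wrist'); cv2.imwrite('pics/w8.png',c[0][...,::-1])
cv2.imwrite('pics/w8c.png',np.hstack([cv2.resize(c[0][150:260,230:330],(500,550),interpolation=cv2.INTER_CUBIC),cv2.copyMakeBorder(cv2.resize(c[0][:,100:480],(300,332)),0,218,0,0,0)])[...,::-1])
hsv=cv2.cvtColor(c[0],cv2.COLOR_RGB2HSV)
b=(hsv[...,0]>100)&(hsv[...,0]<125)&(hsv[...,1]>110)&(hsv[...,2]>60)
for k in conts(b,60): print('blue',cv2.boundingRect(k),rect(c,k,.058))
tray(c,[.591,-.219])
E
```

```text
t 20.7167 p [ 0.4602 -0.1357  0.2272] yaw 0.003561441249831385 tilt [ 0.0002 -0.0001] w 0.07489231869030165 [-0.295   0.1776 -0.0263]
blue (263, 236, 20, 28) (array([ 0.4521, -0.1986]), (15.786330223083496, 26.130006790161133), np.float64(-1.2708050118561118))
blue (273, 183, 27, 41) (array([ 0.4645, -0.1516]), (23.94234275817871, 38.9465446472168), np.float64(1.5672772257304661))
tray (364, 213, 70, 65) (array([ 0.5918, -0.2184]), (73.37480163574219, 75.58525085449219), np.float64(-1.4081935476859346))
```

View pics/w8c.png

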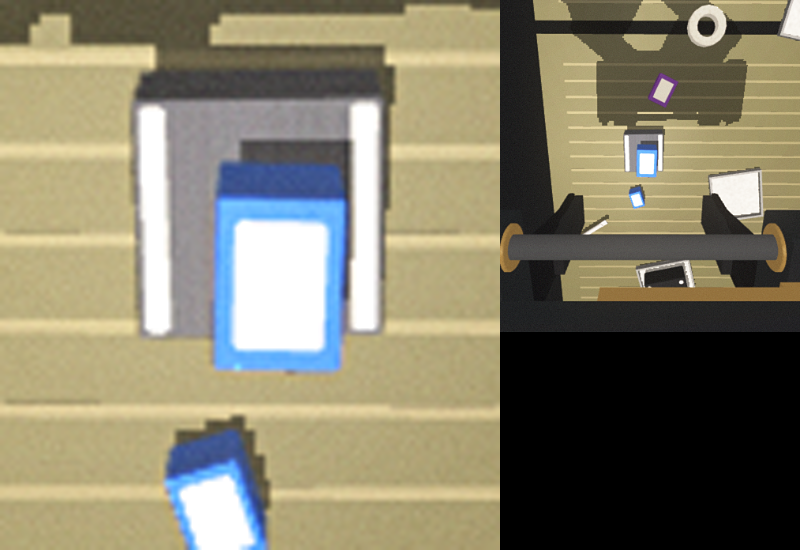

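The relay's top in the crop runs from (217,198) to (341,371), with its label up. The transformer's top runs from (137,100) to (382,330), and the small blue decoy lies clear below.

```bash
python3 - <<'E'
from h import *
c=shot('wrist'); s=lambda q:np.array(q)/5+[230,150]
r=cast(c,s([[217,198],[346,198],[341,371],[214,370]]),.058); t=cast(c,s([[137,100],[382,97],[383,330],[143,335]]),.030)
for n,p in(('relay',r),('trafo',t)): print(n,p,p.mean(0),'sides',np.linalg.norm(np.roll(p,-1,0)-p,axis=1),'yaw',np.arctan2(*(p[1]-p[0]+p[2]-p[3])[::-1]),-np.arctan(np.divide(*(p[0]-p[3]+p[1]-p[2]))))
st()
E
```

```text
relay [[ 0.453  -0.1385]
 [ 0.4766 -0.1385]
 [ 0.4762 -0.1723]
 [ 0.4523 -0.1721]] [ 0.4645 -0.1553] sides [0.0236 0.0338 0.024  0.0336] yaw -0.0022244500286513064 -0.01564242472309461
trafo [[ 0.4368 -0.1261]
 [ 0.4848 -0.1254]
 [ 0.4862 -0.1738]
 [ 0.4372 -0.1749]] [ 0.4612 -0.1501] sides [0.0481 0.0483 0.049  0.0488] yaw 0.01929666867545305 0.01771082742045841
t 20.8167 p [ 0.4601 -0.1359  0.2271] yaw 0.002344763366207008 tilt [-0.     -0.0001] w 0.07456390774417206 [0.8224 0.6802 0.5089]
```

Call:
move_arm(commands=[{"hand": 6.0, "travel": [-1.94, 0.44, 2.5], "twist": [0, 0, 0]}, {"hand": 5.0, "travel": [0, 0, 4], "twist": [0, 0, 0]}, {"hand": 5.0, "travel": [0, 0, 4], "twist": [0, 0, 0]}, {"hand": 5.0, "travel": [0, 0, 3.5], "twist": [0, 0, 0]}, {"hand": 5.0, "travel": [0, 0, 2.5], "twist": [0, 0, 0]}])

```text
time: 21.23
position: [0.4635, -0.1549, 0.0594]
tool_rot: [0.707, 0.708, -0.0, -0.001]
ft_force: [0.1, 0.4, -0.2]
grip_width: 0.0529
grip_force: 0.0
```

Call:
move_arm(force=12, commands=[{"hand": 4.0, "travel": [0, 0, 0.8], "twist": [0, 0, 0]}, {"hand": 3.2, "travel": [0, 0, 0], "twist": [0, 0, 0]}, {"hand": 2.7, "travel": [0, 0, 0], "twist": [0, 0, 0]}, {"hand": 2.1, "travel": [0, 0, 0], "twist": [0, 0, 0]}, {"hand": 2.1, "travel": [0, 0, 0], "twist": [0, 0, 0]}])

```text
time: 21.65
position: [0.4657, -0.1556, 0.0557]
tool_rot: [0.707, 0.708, 0.0, 0.002]
ft_force: [-0.5, -0.3, 1.1]
grip_width: 0.0257
grip_force: 0.1
```

Call:
move_arm(commands=[{"hand": 2.1, "travel": [0, 0, 0], "twist": [0, 0, 0]}, {"hand": 2.1, "travel": [0, 0, 0], "twist": [0, 0, 0]}, {"hand": 2.1, "travel": [0, 0, -0.5], "twist": [0, 0, 0]}, {"hand": 2.1, "travel": [0, 0, -1], "twist": [0, 0, 0]}, {"hand": 2.1, "travel": [0, 0, -2], "twist": [0, 0, 0]}])

```text
time: 22.07
position: [0.4633, -0.1542, 0.0888]
tool_rot: [0.707, 0.708, -0.0, -0.002]
ft_force: [0.1, 0.1, -0.4]
grip_width: 0.0242
grip_force: 12.0
```

Call:
move_arm(commands=[{"hand": 2.1, "travel": [0, 0, -4], "twist": [0, 0, 0]}, {"hand": 2.1, "travel": [0, 0, -4], "twist": [0, 0, 0]}, {"hand": 2.1, "travel": [0.5, 1, -3.5], "twist": [0, 0, 0]}, {"hand": 2.1, "travel": [1.5, 2.9, -1], "twist": [0, 0, 0]}, {"hand": 2.1, "travel": [1.5, 2.95, 0], "twist": [0, 0, 0]}])

```text
time: 22.48
position: [0.535, -0.1205, 0.2195]
tool_rot: [0.707, 0.707, 0.002, 0.004]
ft_force: [0.4, -1.3, 0.1]
grip_width: 0.0241
grip_force: 12.0
```

Call:
move_arm(commands=[{"hand": 2.1, "travel": [1.5, 2.9, 0], "twist": [0, 0, 0]}, {"hand": 2.1, "travel": [1.5, 2.9, 0], "twist": [0, 0, 0]}, {"hand": 2.1, "travel": [1.5, 2.9, 0], "twist": [0, 0, 0]}, {"hand": 2.1, "travel": [1.5, 2.9, 0], "twist": [0, 0, 0]}, {"hand": 2.1, "travel": [0, 0, 0], "twist": [0, 0, 5.5]}])

```text
time: 22.9
position: [0.6539, -0.0568, 0.2151]
tool_rot: [0.739, 0.674, 0.003, 0.002]
ft_force: [-0.0, -0.2, -0.3]
grip_width: 0.0242
grip_force: 12.0
```

Call:
move_arm(commands=[{"hand": 2.1, "travel": [0, 0, 0], "twist": [0, 0, 5.5]}, {"hand": 2.1, "travel": [0, 0, 0], "twist": [0, 0, 0]}, {"hand": 2.1, "travel": [0, 0, 0], "twist": [0, 0, 0]}, {"hand": 2.1, "travel": [0, 0, 0], "twist": [0, 0, 0]}])

```text
time: 23.23
position: [0.6483, -0.0597, 0.2145]
tool_rot: [0.771, 0.637, -0.0, -0.0]
ft_force: [0.7, 1.3, -0.1]
grip_width: 0.024
grip_force: 12.0
```

```bash
python3 - <<'E'
from h import *
st(); c=shot('wrist'); cv2.imwrite('pics/w9.png',c[0][...,::-1]); tray(c,[.65,.0145])
hsv=cv2.cvtColor(c[0],cv2.COLOR_RGB2HSV)
b=(hsv[...,0]>100)&(hsv[...,0]<125)&(hsv[...,1]>110)&(hsv[...,2]>60)
for k in conts(b,300): print('blue',cv2.boundingRect(k))
E
```

```text
t 23.2333 p [ 0.6483 -0.0597  0.2145] yaw -0.18881663648190827 tilt [-0.0003  0.0001] w 0.023953183063850043 [ 0.7414  1.2564 -0.0525]
tray (245, 71, 50, 63) (array([0.651 , 0.0141]), (46.45295333862305, 55.93464660644531), np.float64(1.3593627746893802))
blue (254, 224, 54, 73)
```

View pics/w9.png

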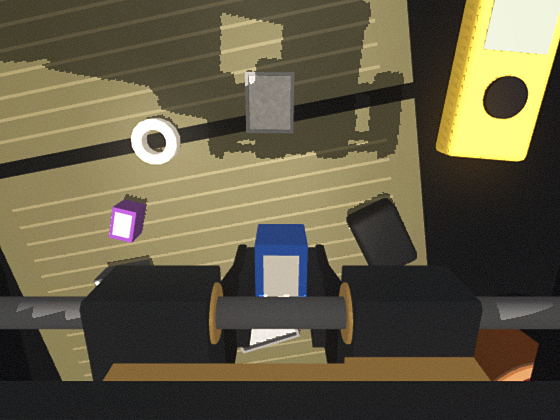

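The relay is held upright, and its tray is square ahead at (270,102), 46.5x56 mm outside. I'll check the tray's angle from its edges.

```bash
python3 - <<'E'
from h import *
c=shot('wrist'); f=c[0]; hsv=cv2.cvtColor(f,cv2.COLOR_RGB2HSV); m=(hsv[...,1]<62)&(hsv[...,2]>70)
o=robot.get_obs(); M=R.from_quat(o['tool_rot']).as_matrix(); X,Y=M[:2,0],M[:2,1]; p0=o['position'][:2]
E=[]
for s in (0,-1):
    e=[(240+np.where(m[v,240:300])[0][s]+(.5 if s else -.5),v) for v in range(77,128)]; p=cast(c,e,.009)-p0
    E.append(np.median(p@Y)); print('side',np.polyfit(p@X,p@Y,1)[0],E[-1])
for s in (0,-1):
    e=[(u,60+np.where(m[60:145,u])[0][s]+(.5 if s else -.5)) for u in range(250,290)]; p=cast(c,e,.009)-p0
    E.append(np.median(p@X)); print('end',np.polyfit(p@Y,p@X,1)[0],E[-1])
print('centre tool',(E[2]+E[3])/2,(E[0]+E[1])/2)
print('relay near end',(cast(c,[[281,225]],.2145-.025)-p0)@X,(cast(c,[[281,252]],.2145+.003)-p0)@X)
E
```

```text
side -0.0064395093434956 -0.03477713806365085
side 0.006979166452792516 0.011451894846603179
end -0.009423906553698591 0.10092045669679917
end -0.004499098395411587 0.04517283076235053
centre tool 0.07304664372957484 -0.011662621608523834
relay near end [0.0169] [0.0147]
```

Call:
move_arm(commands=[{"hand": 2.1, "travel": [3.65, -0.59, 0], "twist": [0, 0, 0]}, {"hand": 2.1, "travel": [3.65, -0.58, 1], "twist": [0, 0, 0]}, {"hand": 2.1, "travel": [0, 0, 3.5], "twist": [0, 0, 0]}, {"hand": 2.1, "travel": [0, 0, 3.5], "twist": [0, 0, 0]}, {"hand": 2.1, "travel": [0, 0, 3.5], "twist": [0, 0, 0]}])

```text
time: 23.75
position: [0.6517, 0.0149, 0.0991]
tool_rot: [0.77, 0.637, 0.001, 0.001]
ft_force: [1.0, 0.1, -1.3]
grip_width: 0.0244
grip_force: 12.0
```

Call:
move_arm(commands=[{"hand": 2.1, "travel": [0, 0, 3], "twist": [0, 0, 0]}, {"hand": 2.1, "travel": [0, 0, 2], "twist": [0, 0, 0]}, {"hand": 2.1, "travel": [0, 0, 1], "twist": [0, 0, 0]}, {"hand": 2.1, "travel": [0, 0, 0.4], "twist": [0, 0, 0]}, {"hand": 2.1, "travel": [0, 0, 0], "twist": [0, 0, 0]}])

```text
time: 24.17
position: [0.6512, 0.014, 0.0348]
tool_rot: [0.771, 0.637, -0.0, -0.0]
ft_force: [0.1, 0.7, -0.4]
grip_width: 0.0237
grip_force: 12.0
```

Call:
move_arm(commands=[{"hand": 2.1, "travel": [0, 0, 0], "twist": [0, 0, 0]}, {"hand": 2.1, "travel": [0, 0, 0], "twist": [0, 0, 0]}, {"hand": 2.1, "travel": [0, 0, 0], "twist": [0, 0, 0]}])

```text
time: 24.42
position: [0.6524, 0.014, 0.0368]
tool_rot: [0.771, 0.637, 0.001, 0.001]
ft_force: [0.6, 0.1, -1.8]
grip_width: 0.0242
grip_force: 12.0
```

Call:
move_arm(commands=[{"hand": 2.1, "travel": [0, -0.05, 0.4], "twist": [0, 0, 0]}, {"hand": 2.1, "travel": [0, 0, 0.2], "twist": [0, 0, 0]}, {"hand": 2.1, "travel": [0, 0, 0], "twist": [0, 0, 0]}, {"hand": 2.1, "travel": [0, 0, 0], "twist": [0, 0, 0]}])

```text
time: 24.75
position: [0.6505, 0.0144, 0.0289]
tool_rot: [0.771, 0.637, -0.0, -0.0]
ft_force: [0.6, -0.2, -0.8]
grip_width: 0.0241
grip_force: 12.0
```

Call:
move_arm(commands=[{"hand": 2.1, "travel": [0, 0, 0.1], "twist": [0, 0, 0]}, {"hand": 2.1, "travel": [0, 0, 0.1], "twist": [0, 0, 0]}, {"hand": 2.1, "travel": [0, 0, 0], "twist": [0, 0, 0]}, {"hand": 2.1, "travel": [0, 0, 0], "twist": [0, 0, 0]}])

```text
time: 25.08
position: [0.6507, 0.0143, 0.0287]
tool_rot: [0.771, 0.637, -0.0, 0.0]
ft_force: [-2.5, 0.0, 9.1]
grip_width: 0.0234
grip_force: 12.0
```

Contact is felt. I'll release and go back for the transformer.

Call:
move_arm(commands=[{"hand": 3.0, "travel": [0, 0, -0.1], "twist": [0, 0, 0]}, {"hand": 4.0, "travel": [0, 0, 0], "twist": [0, 0, 0]}, {"hand": 4.5, "travel": [0, 0, 0], "twist": [0, 0, 0]}, {"hand": 4.5, "travel": [0, 0, -1], "twist": [0, 0, 0]}, {"hand": 4.5, "travel": [0, 0, -3], "twist": [0, 0, 0]}])

```text
time: 25.5
position: [0.6472, 0.0147, 0.0643]
tool_rot: [0.771, 0.637, -0.003, -0.004]
ft_force: [0.1, -0.0, 0.2]
grip_width: 0.0435
grip_force: 0.0
```

Call:
move_arm(commands=[{"hand": 6, "travel": [0, 0, -4], "twist": [0, 0, 0]}, {"hand": 8, "travel": [0, 0, -4], "twist": [0, 0, 0]}, {"hand": 8.5, "travel": [0, 0, -4], "twist": [0, 0, 0]}, {"hand": 8.5, "travel": [0, 0, -4], "twist": [0, 0, 0]}, {"hand": 8.5, "travel": [-2.6, -2.27, 0], "twist": [0, 0, 0]}])

```text
time: 25.92
position: [0.6334, -0.0056, 0.2387]
tool_rot: [0.77, 0.638, 0.009, 0.009]
ft_force: [1.7, -1.1, 1.0]
grip_width: 0.0707
grip_force: 0.0
```

Call:
move_arm(commands=[{"hand": 8.5, "travel": [-2.6, -2.27, 0], "twist": [0, 0, 0]}, {"hand": 8.5, "travel": [-2.6, -2.27, 0], "twist": [0, 0, 0]}, {"hand": 8.5, "travel": [-2.6, -2.27, 0], "twist": [0, 0, 0]}, {"hand": 8.5, "travel": [-2.6, -2.27, 0], "twist": [0, 0, 0]}, {"hand": 8.5, "travel": [-2.6, -2.27, 0], "twist": [0, 0, 0]}])

```text
time: 26.33
position: [0.4861, -0.1137, 0.2287]
tool_rot: [0.771, 0.637, 0.0, 0.0]
ft_force: [0.9, -1.1, 0.2]
grip_width: 0.0843
grip_force: 0.0
```

Call:
move_arm(commands=[{"hand": 8.5, "travel": [-2.6, -2.27, 0], "twist": [0, 0, 0]}, {"hand": 8.5, "travel": [0, 0, 0], "twist": [0, 0, -6]}, {"hand": 8.5, "travel": [0, 0, 0], "twist": [0, 0, -5.9]}, {"hand": 8.5, "travel": [0, 0, 0], "twist": [0, 0, 0]}, {"hand": 8.5, "travel": [0, 0, 0], "twist": [0, 0, 0]}])

```text
time: 26.75
position: [0.4603, -0.1345, 0.2285]
tool_rot: [0.702, 0.712, 0.0, 0.0]
ft_force: [-0.8, -0.5, -0.3]
grip_width: 0.0848
grip_force: 0.0
```

```bash
python3 - <<'E'
from h import *
st(); c=shot('wrist'); f=c[0]; hsv=cv2.cvtColor(f,cv2.COLOR_RGB2HSV)
m=((hsv[...,1]<50)&(hsv[...,2]>75)).astype(np.uint8); m[:130]=0;m[262:]=0;m[:,:230]=0;m[:,330:]=0
m=cv2.morphologyEx(m,cv2.MORPH_CLOSE,np.ones((5,5)))
for k in conts(m,400): print(cv2.boundingRect(k),rect(c,k,.030))
cv2.imwrite('pics/w10c.png',cv2.resize(f[150:260,230:330,::-1],(500,550)))
E
```

```text
t 26.75 p [ 0.4603 -0.1345  0.2285] yaw 0.014097314843972126 tilt [ 0.0007 -0.0003] w 0.08475980370467073 [-0.755  -0.4554 -0.3363]
(256, 165, 51, 53) (array([ 0.4605, -0.147 ]), (49.987159729003906, 53.992218017578125), np.float64(-1.5576632183564687))
```

Call:
move_arm(commands=[{"hand": 8.5, "travel": [-1.52, 0.08, 3], "twist": [0, 0, 0]}, {"hand": 8.5, "travel": [0, 0, 4], "twist": [0, 0, 0]}, {"hand": 8.5, "travel": [0, 0, 4], "twist": [0, 0, 0]}, {"hand": 8.5, "travel": [0, 0, 4], "twist": [0, 0, 0]}, {"hand": 8.5, "travel": [0, 0, 3], "twist": [0, 0, 0]}])

```text
time: 27.22
position: [0.461, -0.1488, 0.0456]
tool_rot: [0.701, 0.713, -0.0, -0.001]
ft_force: [-0.2, -0.3, -0.9]
grip_width: 0.0847
grip_force: 0.0
```

Call:
move_arm(force=40, commands=[{"hand": 8.0, "travel": [0, 0, 1.8], "twist": [0, 0, 0]}, {"hand": 7.0, "travel": [0, 0, 0.6], "twist": [0, 0, 0]}, {"hand": 6.0, "travel": [0, 0, 0], "twist": [0, 0, 0]}, {"hand": 5.3, "travel": [0, 0, 0], "twist": [0, 0, 0]}, {"hand": 4.6, "travel": [0, 0, 0], "twist": [0, 0, 0]}])

```text
time: 27.63
position: [0.4624, -0.1498, 0.0253]
tool_rot: [0.701, 0.713, 0.0, 0.001]
ft_force: [-0.1, -0.1, 0.2]
grip_width: 0.0609
grip_force: 0.0
```

Call:
move_arm(commands=[{"hand": 4.6, "travel": [0, 0, 0], "twist": [0, 0, 0]}, {"hand": 4.6, "travel": [0, 0, 0], "twist": [0, 0, 0]}, {"hand": 4.6, "travel": [0, 0, 0], "twist": [0, 0, 0]}])

```text
time: 27.88
position: [0.4617, -0.1497, 0.0254]
tool_rot: [0.701, 0.713, 0.0, 0.001]
ft_force: [-1.1, -0.5, 7.4]
grip_width: 0.0496
grip_force: 40.0
```

Call:
move_arm(commands=[{"hand": 4.6, "travel": [0, 0, -0.5], "twist": [0, 0, 0]}, {"hand": 4.6, "travel": [0, 0, -2], "twist": [0, 0, 0]}, {"hand": 4.6, "travel": [0, 0, -4], "twist": [0, 0, 0]}, {"hand": 4.6, "travel": [0, 0, -4], "twist": [0, 0, 0]}, {"hand": 4.6, "travel": [0, 0, -4], "twist": [0, 0, 0]}])

```text
time: 28.3
position: [0.4604, -0.1489, 0.1704]
tool_rot: [0.701, 0.713, -0.0, -0.001]
ft_force: [1.0, -1.3, -2.5]
grip_width: 0.0497
grip_force: 40.0
```

Call:
move_arm(commands=[{"hand": 4.6, "travel": [0, 0, -4], "twist": [0, 0, 0]}, {"hand": 4.6, "travel": [-2.7, 2.1, -1], "twist": [0, 0, 0]}, {"hand": 4.6, "travel": [-2.7, 2.1, 0], "twist": [0, 0, 0]}, {"hand": 4.6, "travel": [-2.7, 2.1, 0], "twist": [0, 0, 0]}, {"hand": 4.6, "travel": [-2.7, 2.1, 0], "twist": [0, 0, 0]}])

```text
time: 28.72
position: [0.5475, -0.2566, 0.2201]
tool_rot: [0.701, 0.713, 0.0, 0.0]
ft_force: [-0.3, -0.3, -2.6]
grip_width: 0.0497
grip_force: 40.0
```

Call:
move_arm(commands=[{"hand": 4.6, "travel": [-2.7, 2.1, 0], "twist": [0, 0, 0]}, {"hand": 4.6, "travel": [-2.7, 2.1, 0], "twist": [0, 0, -4.2]}, {"hand": 4.6, "travel": [0, 0, 0], "twist": [0, 0, -4.1]}, {"hand": 4.6, "travel": [0, 0, 0], "twist": [0, 0, 0]}, {"hand": 4.6, "travel": [0, 0, 0], "twist": [0, 0, 0]}])

```text
time: 29.13
position: [0.5888, -0.3084, 0.2181]
tool_rot: [0.648, 0.761, 0.0, -0.002]
ft_force: [-0.1, 0.0, -3.2]
grip_width: 0.0497
grip_force: 40.0
```

Call:
move_arm(commands=[{"hand": 4.6, "travel": [0, 0, 0], "twist": [0, 0, 0]}, {"hand": 4.6, "travel": [0, 0, 0], "twist": [0, 0, 0]}])

```text
time: 29.3
position: [0.5892, -0.3079, 0.219]
tool_rot: [0.648, 0.762, 0.0, -0.001]
ft_force: [-0.1, 0.3, -2.2]
grip_width: 0.0497
grip_force: 40.0
```

```bash
python3 - <<'E'
from h import *
st(); c=shot('wrist'); cv2.imwrite('pics/w11.png',c[0][...,::-1]); tray(c,[.592,-.2184])
E
```

```text
t 29.3 p [ 0.5892 -0.3079  0.219 ] yaw 0.161621537719399 tilt [-0.0012  0.0011] w 0.04970116601728283 [-0.1223  0.2737 -2.1866]
tray (262, 48, 79, 80) (array([ 0.593, -0.22 ]), (71.5126953125, 72.36759185791016), np.float64(0.16083019573216184))
```

View pics/w11.png

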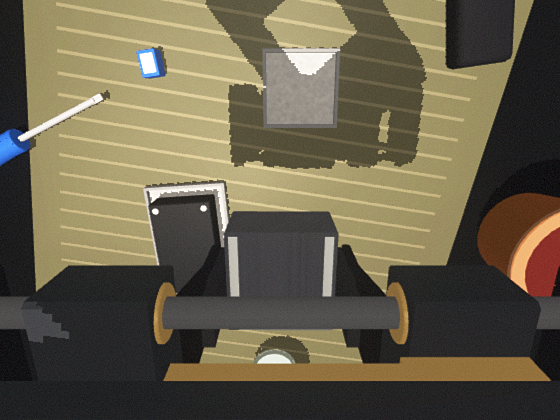

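The transformer is held square, and its tray at (301,88) measures 71.5x72.4 mm at the same angle. The case is visible sitting in its own tray. I'll place the transformer.

Call:
move_arm(commands=[{"hand": 4.6, "travel": [2.9, 0.6, 0], "twist": [0, 0, 0]}, {"hand": 4.6, "travel": [2.9, 0.6, 0], "twist": [0, 0, 0]}, {"hand": 4.6, "travel": [2.82, 0.59, 1.5], "twist": [0, 0, 0]}, {"hand": 4.6, "travel": [0, 0, 3.5], "twist": [0, 0, 0]}, {"hand": 4.6, "travel": [0, 0, 3.5], "twist": [0, 0, 0]}])

```text
time: 29.77
position: [0.5951, -0.2193, 0.1359]
tool_rot: [0.646, 0.763, 0.001, 0.003]
ft_force: [-0.0, 0.4, -3.4]
grip_width: 0.0499
grip_force: 40.0
```

Call:
move_arm(commands=[{"hand": 4.6, "travel": [0, 0, 3.5], "twist": [0, 0, 0]}, {"hand": 4.6, "travel": [0, 0, 3], "twist": [0, 0, 0]}, {"hand": 4.6, "travel": [0, 0, 2], "twist": [0, 0, 0]}, {"hand": 4.6, "travel": [0, 0, 1], "twist": [0, 0, 0]}, {"hand": 4.6, "travel": [0, 0, 0.3], "twist": [0, 0, 0]}])

```text
time: 30.18
position: [0.5927, -0.2203, 0.0344]
tool_rot: [0.648, 0.762, -0.0, -0.002]
ft_force: [0.2, -0.1, -2.5]
grip_width: 0.0497
grip_force: 40.0
```

Call:
move_arm(commands=[{"hand": 4.6, "travel": [0, 0, 0], "twist": [0, 0, 0]}, {"hand": 4.6, "travel": [0, 0, 0], "twist": [0, 0, 0]}, {"hand": 4.6, "travel": [0, 0, 0], "twist": [0, 0, 0]}])

```text
time: 30.43
position: [0.5951, -0.222, 0.038]
tool_rot: [0.648, 0.762, 0.0, 0.002]
ft_force: [0.6, -1.2, -2.5]
grip_width: 0.0499
grip_force: 40.0
```

Call:
move_arm(commands=[{"hand": 4.6, "travel": [0.05, -0.07, 0.4], "twist": [0, 0, 0]}, {"hand": 4.6, "travel": [0, 0, 0.2], "twist": [0, 0, 0]}, {"hand": 4.6, "travel": [0, 0, 0], "twist": [0, 0, 0]}, {"hand": 4.6, "travel": [0, 0, 0], "twist": [0, 0, 0]}])

```text
time: 30.77
position: [0.5929, -0.2209, 0.0302]
tool_rot: [0.648, 0.762, -0.0, -0.0]
ft_force: [-0.6, 0.2, -3.3]
grip_width: 0.0498
grip_force: 40.0
```

Call:
move_arm(commands=[{"hand": 4.6, "travel": [0, 0, 0.1], "twist": [0, 0, 0]}, {"hand": 4.6, "travel": [0, 0, 0.1], "twist": [0, 0, 0]}, {"hand": 4.6, "travel": [0, 0, 0], "twist": [0, 0, 0]}, {"hand": 4.6, "travel": [0, 0, 0], "twist": [0, 0, 0]}])

```text
time: 31.1
position: [0.5932, -0.2211, 0.0285]
tool_rot: [0.648, 0.762, 0.0, 0.0]
ft_force: [-1.6, 0.3, 0.8]
grip_width: 0.0495
grip_force: 40.0
```

Call:
move_arm(commands=[{"hand": 4.6, "travel": [0.05, 0, 0.1], "twist": [0, 0, 0]}, {"hand": 4.6, "travel": [0, 0, 0], "twist": [0, 0, 0]}, {"hand": 4.6, "travel": [0, 0, 0], "twist": [0, 0, 0]}])

```text
time: 31.35
position: [0.5932, -0.221, 0.0284]
tool_rot: [0.648, 0.762, -0.0, 0.001]
ft_force: [-2.9, -0.3, 6.9]
grip_width: 0.0499
grip_force: 40.0
```

Call:
move_arm(commands=[{"hand": 5.6, "travel": [0, 0, -0.05], "twist": [0, 0, 0]}, {"hand": 6.2, "travel": [0, 0, 0], "twist": [0, 0, 0]}, {"hand": 6.5, "travel": [0, 0, 0], "twist": [0, 0, 0]}, {"hand": 6.5, "travel": [0, 0, -1], "twist": [0, 0, 0]}, {"hand": 6.5, "travel": [0, 0, -3], "twist": [0, 0, 0]}])

```text
time: 31.77
position: [0.59, -0.2188, 0.0641]
tool_rot: [0.648, 0.762, -0.001, -0.005]
ft_force: [-0.1, -0.5, -0.2]
grip_width: 0.0642
grip_force: 0.0
```

Call:
move_arm(commands=[{"hand": 6.5, "travel": [0, 0, -4], "twist": [0, 0, 0]}, {"hand": 6.5, "travel": [0, 0, -4], "twist": [0, 0, 0]}, {"hand": 6.5, "travel": [0, 0, -4], "twist": [0, 0, 0]}, {"hand": 6.5, "travel": [0, 0, -4], "twist": [0, 0, 0]}, {"hand": 6.5, "travel": [0, -3.5, 0], "twist": [0, 0, 0]}])

```text
time: 32.18
position: [0.5685, -0.2294, 0.2381]
tool_rot: [0.646, 0.763, 0.003, 0.013]
ft_force: [1.4, -2.2, 1.9]
grip_width: 0.0648
grip_force: 0.0
```

Call:
move_arm(commands=[{"hand": 6.5, "travel": [0, -3.5, 0], "twist": [0, 0, 0]}, {"hand": 6.5, "travel": [0, -3.5, 0], "twist": [0, 0, 0]}, {"hand": 6.5, "travel": [0, -3, 0], "twist": [0, 0, 0]}, {"hand": 6.5, "travel": [0, 0, 0], "twist": [0, 0, 0]}, {"hand": 6.5, "travel": [0, 0, 0], "twist": [0, 0, 0]}])

```text
time: 32.6
position: [0.4587, -0.2423, 0.2283]
tool_rot: [0.648, 0.761, 0.0, 0.0]
ft_force: [0.1, -0.9, 0.5]
grip_width: 0.0651
grip_force: 0.0
```

```bash
python3 - <<'E'
from h import *
st(); c=shot('top')[0]
cv2.imwrite('pics/top9.png',cv2.resize(c[150:300,60:480,::-1],(800,286),interpolation=cv2.INTER_CUBIC))
E
```

```text
t 32.6 p [ 0.4587 -0.2423  0.2283] yaw 0.15983088004443627 tilt [ 0.0005 -0.0001] w 0.0650978556817723 [ 0.1184 -0.8972  0.4628]
```

View pics/top9.png

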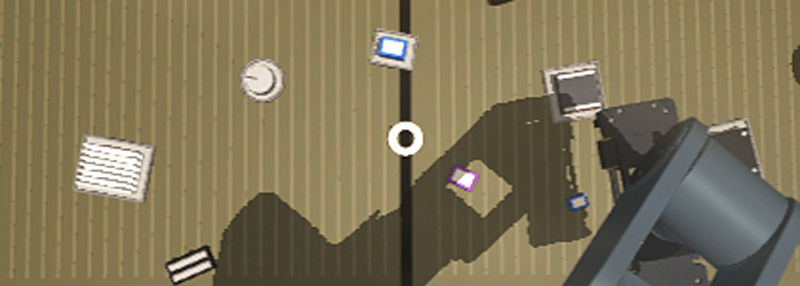

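All five parts are in their trays. The relay looks a little less turned than its tray at (393,47), so I'll check it with the wrist camera.

Call:
move_arm(commands=[{"hand": 6.5, "travel": [2.3, 2.5, 0], "twist": [0, 0, 2]}, {"hand": 6.5, "travel": [2.3, 2.5, 0], "twist": [0, 0, 2]}, {"hand": 6.5, "travel": [2.3, 2.5, 0], "twist": [0, 0, 2]}, {"hand": 6.5, "travel": [2.3, 2.5, 0], "twist": [0, 0, 2]}, {"hand": 6.5, "travel": [2.3, 2.5, 0], "twist": [0, 0, 2]}])

```text
time: 33.07
position: [0.5759, -0.1144, 0.2278]
tool_rot: [0.712, 0.702, 0.0, 0.001]
ft_force: [0.5, -0.7, 0.2]
grip_width: 0.0648
grip_force: 0.0
```

Call:
move_arm(commands=[{"hand": 6.5, "travel": [2.3, 2.5, 0], "twist": [0, 0, 2]}, {"hand": 6.5, "travel": [2.3, 2.5, 0], "twist": [0, 0, 2]}, {"hand": 6.5, "travel": [2.3, 2.0, 0], "twist": [0, 0, 3]}, {"hand": 6.5, "travel": [2.3, 2.0, 0], "twist": [0, 0, 3]}])

```text
time: 33.4
position: [0.672, -0.0278, 0.2274]
tool_rot: [0.77, 0.638, 0.0, 0.0]
ft_force: [0.5, -0.4, 1.1]
grip_width: 0.0653
grip_force: 0.0
```

Call:
move_arm(commands=[{"hand": 6.5, "travel": [0, 0, 0], "twist": [0, 0, 0]}, {"hand": 6.5, "travel": [0, 0, 0], "twist": [0, 0, 0]}, {"hand": 6.5, "travel": [0, 0, 0], "twist": [0, 0, 0]}])

```text
time: 33.65
position: [0.6698, -0.0299, 0.227]
tool_rot: [0.769, 0.639, -0.0, -0.0]
ft_force: [-0.1, -0.8, -0.6]
grip_width: 0.0651
grip_force: 0.0
```

```bash
python3 - <<'E'
from h import *
st(); c=shot('wrist'); f=c[0]; hsv=cv2.cvtColor(f,cv2.COLOR_RGB2HSV)
b=((hsv[...,0]>100)&(hsv[...,0]<125)&(hsv[...,1]>110)&(hsv[...,2]>60))
for k in conts(b,200):
    x,y,w,h=cv2.boundingRect(k); print('blue',(x,y,w,h),rect(c,k,.031))
    if np.hypot(*(rect(c,k,.031)[0]-[.65,.014]))<.05: g=(x+w//2,y+h//2)
print(g); x0,y0=g[0]-50,max(0,g[1]-50); 
t=shot('top')[0]
cv2.imwrite('pics/fin.png',np.hstack([cv2.resize(f[y0:y0+100,x0:x0+100],(400,400),interpolation=cv2.INTER_CUBIC),cv2.resize(t[180:280,390:490],(400,400),interpolation=cv2.INTER_CUBIC)])[...,::-1])
E
```

```text
t 33.65 p [ 0.6698 -0.0299  0.227 ] yaw -0.18515908621105834 tilt [-0.0008 -0.0002] w 0.06510392943461828 [-0.0902 -0.7944 -0.603 ]
blue (240, 119, 27, 37) (array([0.6509, 0.0159]), (24.167736053466797, 34.1146240234375), np.float64(1.397268345432805))
(253, 137)
```

View pics/fin.png

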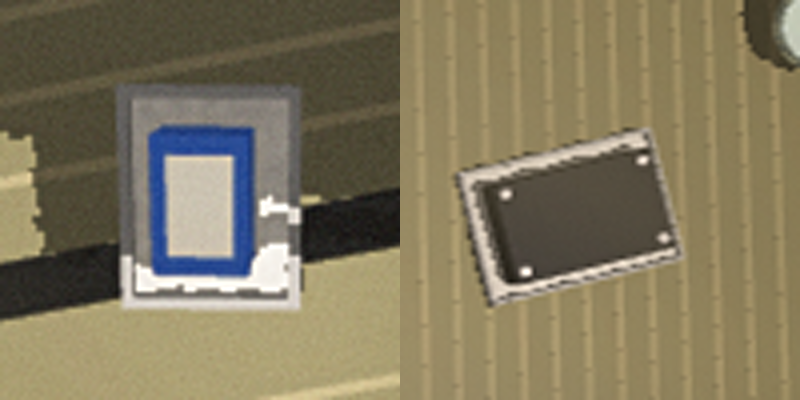

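The relay (left) and the case (right) lie flat, upright and parallel to their tray walls. The relay is at (0.651, 0.016), with its long side about 0.02 rad from the tray's. I'll hand in.

```bash
python3 -c "
from rig import robot; print(robot.hand_in())"
```

```text
the job is handed in; nothing more can be done
None
```

Both stacks are apart and all five parts are set down upright, each in its own tray, and the job was handed in after about 34 s of robot time; it returned no verdict.

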